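# Stack a pivot housing, bush and press disc in the arbor press nest

### The arm

A 7-joint arm with a two-finger parallel gripper is mounted at the origin on the work surface. World frame = base frame: x ahead of the robot, y to its left, z up, the work surface at z = 0. Lengths are in m, angles in rad, forces in N, time in s.
With the tool pointing down it reaches from about 0.425 to 0.925 m from the base axis. Payload 6.8 kg.
Tool frame: the origin (TCP) lies at the very end of the fingers, on their centre line; the grasp point (between the pads) lies 19 mm behind it; z points along the fingers, y is the line along which they close (so a half turn about z gives the same grasp; the last joint's range is limited). The gripper opens to 85 mm and grips with 20 to 120 N. Pads are 22 mm wide; open, the fingers measure 114 mm over their backs; the gripper's body (76 mm by 85 mm) begins 54 mm behind the grasp point. The pads swing forward as they close: fully open they stand 13 mm farther back than shut.
Start: joints at [1.054, 0.477, 0.022, 1.555, -0.011, 1.109, -0.083], TCP at [0.268, -0.619, 0.231] pointing down, gripper open.
Joint ranges: [-2.96, 2.96], [-0.34, 2.1], [-1.41, 1.46], [0.24, 2.44], [-1.37, 4.51], [0.17, 1.92], [-2.96, 2.96]. Speed limits (rad/s): [2.39, 2.39, 3.14, 3.14, 3.14, 3.14, 3.14].

### API

Orientations are given as a rotation vector (axis times angle).
In Python, from bench import get_obs, viewer, r gives the robot as it stands. The module is installed in compiled form; this text tells all that it offers.
- The arm moves only by the tool play_rows, never from a script. Its argument "commands" is a list that holds one entry, the list of rows, each a list of 5 numbers: the gripper's target within -1 to 1 (shut at 1, half-way at 0, fully open at -1), then the shift along the tool's x, y, z scaled (see below), then the turn about the tool's z scaled (see below). A call has 1 to 12 rows; each row is the pose to reach, as a shift and turn from the pose commanded when the call began, along the tool's axes at that moment; what a row does not reach only later rows make up. The controller multiplies each number of a shift by 0.2 m and each number of a turn by pi/2 rad. A row lasts 1/12 s, in which the tool goes at most 41.7 mm and 7.16 degrees, less where a joint would pass 70% of its speed; a pose out of reach is approached as far as the arm can. A call with a number of a shift or a turn outside -1 to 1 is refused whole. A call with a gripper value outside its range is refused whole. The fingers move at their own pace and stop on an object; "grip_force" is the grip in N (left out, the last holds). Time passes only in rows, so rows that repeat a pose let the fingers close. It gives the time, the measured TCP pose, the force, the opening and the grip force at its end, in the units of the state.
- get_obs(): the state, without advancing time (a new reading comes with each control period).
- viewer.grab_frame(name): name is "side" or "top" or "wrist"; returns a dict with "pixels" (384x512x3 uint8, red, green, blue), "fovy" (degrees; the focal length in pixels is half the picture's height over the tangent of half this angle, whatever the lens; pixels are square), "cx", "cy" (the principal point, pixels), "world_to_cam" (4x4, takes a point from world to camera coordinates); the wrist camera has in their place "hand_eye" (4x4, takes a point from camera to tool coordinates, whose origin is the TCP and whose axes are the flange's). Camera axes: x right, y up, looking along -z (the intrinsics and any distortion apply to the point x, -y, -z); pixel columns grow to the right and rows downward; lengths in m; the calibration is good to about 2 mm. A picture is of the moment at which its call begins: read the wrist's pose just before it. There is no depth.
- r.hand_in(): hands the job in; it is judged then, once.
Trained networks look in a picture, given as the dict that the camera call returned (one of the last four; its "shot" number tells which), for a name from the list of things; names that differ only in an ending like _2 or _b are one class to them, and where a whole thing is asked for, a point or a joint stands for the part that bears it (a point fixed in the world has none). Each returns a list of dicts, best first, with "score" (0 to 1); they miss things now and then, are a little off and sometimes report something else, mostly with a low value. They report only what shows in the picture. A call takes as long as a camera call.
- viewer.trace(picture, thing): "pixels" (384x512 bool, what is visible of it) and "rect" ([left, top, right, bottom] in pixels, round what is visible of it).
The state is a dict: "clock": time; "joints": joint angles; "qvel": joint speeds; "tau": joint torques, N m; "tcp_pos": TCP position; "orientation": TCP orientation; "contact_force": force on the tool from outside, world axes, zero at the start; "moment": the same for the moment, N m; "grip_width": finger opening in m; "gripper_force": force on a finger pad.
Only numpy, scipy, OpenCV 4.12 (cv2) and the standard library are available. Lean on these libraries where they do the work, as an engineer would, in place of code of your own. Each camera call takes 0.05 s, during which the arm holds its last target. There are 200 camera calls.

### The job

Load the arbor press so that the bush can be pressed in: first set the square-flanged housing, boss up, into the square pocket of the nest under the ram so that it lies flat on the pocket's floor; then stand the bronze bush upright in the recess on top of the boss, fully down; last put the press disc, stub up, flat on the bush and centred on it. Set each part down rather than dropping it, let go of it, and leave the other things on the mat where they are.

Things in the scene. Friction and masses are not known exactly. Their poses are not given: they have to be found in the camera images.
- press: Grey C-frame arbor press, ram top at 455 mm, fixed to the bench. Origin on the bench straight below the ram's axis, z up; throat open towards its own -x and to both flanks, column on its +x side. Foot x = -85 to 185 mm, y = +-60, 25 mm high; anvil plate of 62 mm radius up to 40 mm; on it the steel nest, 90 mm square, sides along the press's x and y, rim at 62 mm. It never moves.
- pocket (a point): Centre of the floor of the nest's pocket, 48 mm above the bench; axes as the press's. The pocket is 67 mm square and 14 mm deep with a 3 mm wide 45 degree lead-in round its mouth; solid walls on all four sides, 8.5 mm thick at the rim.
- ram_end (a point): Centre of the end face of the raised 25 mm square ram, 197 mm above the pocket's floor. It hangs straight over the pocket, so the tool has to lean to get under it. It does not move.
- head (a point): Centre of the underside of the press's head, on the ram's axis, 285 mm above the bench; axes as the press's. The head reaches from x = -47 to 180 mm, y = +-30 mm and up to 390 mm. Below it: column x = 110 to 180 mm, y = +-28 mm; gusset from x = 65 mm back, above 220 mm. Lever on the -y side: hub at x = 42 mm, 60 mm above this point; rod at y = -58 mm running up and back.
- housing: Aluminium pivot housing, about 0.22 kg. Origin at the centre of its underside, z up, x and y along the flange's sides. Square flange 64 x 64 x 12 mm; round boss (the place to grip) 54 mm in diameter, its top 36 mm above the underside, with a recess 44 mm in diameter, 4 mm deep, for the foot of the bush. Any of its four quarter turns fits the pocket.
- recess (a point): Centre of the recess floor, where the bush stands, 32 mm above the housing's underside and 4 mm below the top of the boss. The bore below it is a press fit which the bush cannot enter by hand.
- bush: Bronze (brass-coloured) plain bush, a sleeve of 40 mm outer and 30 mm inner diameter, 24 mm tall, about 0.115 kg, standing on end. Origin at the centre of its lower end, z up; both ends are the same.
- bush_top (a point): Centre of the bush's upper end, 24 mm above its origin.
- disc: Bright steel press disc, about 0.225 kg: disc 46 mm in diameter and 12 mm thick with a round stub 24 mm in diameter and 20 mm tall on top (the place to grip), 32 mm in all. Origin at the centre of its flat underside, z along the stub.
- mat: Blue rubber bench mat 340 (x) x 420 (y) x 3 mm, fixed; origin at the centre of its underside. The parts and the other things start on it, upright, at height 3 mm.
- spray_can: Bystander: spray can 58 mm in diameter, 190 mm tall, upright, loose; origin at the centre of its underside.
- grease_tub: Bystander: grey grease tub 76 mm in diameter, 65 mm tall, upright, loose; origin at the centre of its underside.
- old_bearing: Bystander: worn cartridge bearing, dark steel ring 52 mm outer and 25 mm inner diameter, 15 mm tall, lying flat, loose; origin at the centre of its underside.
- wrench: Bystander: open-ended wrench 170 mm long, lying flat, loose; origin at the middle of its underside, x along its length.

How it is judged:
By the outcome, as a careful person would: the job done as asked, in the order asked, and still so for the second after the job is handed in, with the robot touching nothing.
It also fails if it takes over 72 s, if anything falls off the work surface, if the arm or the gripper's body presses on something with over 40 N, if the wrist force passes 120 N, or if a joint passes its speed limit or range.

## Working session

There is one attempt and no reset: what is moved stays moved. The work goes in short steps, Python scripts to look and compute and a tool call to move; the robot and the scene stay as the last step left them, time stands still between calls to the robot, and variables do not carry over. Pictures are saved under pics/ and viewed, at most 10 in all, crops included, and the job is handed in when it is done.

Besides the shell and the picture viewer there is one more tool, called after ">>>" in YAML: its name, and indented under it one key for each argument. play_rows: Moves the arm, as the interface text tells. Shifts and turns lie within -1 to 1; 1 stands for 0.2 m of shift or pi/2 rad of turn. Its arguments: {"type":"object","properties":{"commands":{"type":"array","items":{"type":"array","items":{"type":"array","items":{"type":"number","minimum":-1,"maximum":1}}}},"grip_force":{"type":"number"}},"required":["commands"]}

```bash
mkdir -p pics; ls; cat > h.py <<'E'
import numpy as np, cv2
from scipy.spatial.transform import Rotation as R
from bench import get_obs, viewer, r
def K(f):
    h=f["pixels"].shape[0]; fl=h/2/np.tan(np.radians(f["fovy"])/2)
    return fl
def ray(f,u,v,pose=None):
    fl=K(f); d=np.array([(u-f["cx"])/fl,-(v-f["cy"])/fl,-1.])
    T=cam2w(f,pose); return T[:3,3],T[:3,:3]@d
def cam2w(f,pose=None):
    if "world_to_cam" in f: return np.linalg.inv(f["world_to_cam"])
    T=np.eye(4); T[:3,:3]=R.from_rotvec(pose["orientation"]).as_matrix(); T[:3,3]=pose["tcp_pos"]
    return T@np.array(f["hand_eye"])
def onz(f,u,v,z,pose=None):
    o,d=ray(f,u,v,pose); return o+d*(z-o[2])/d[2]
def proj(f,P,pose=None):
    P=np.atleast_2d(P); T=np.linalg.inv(cam2w(f,pose)); c=P@T[:3,:3].T+T[:3,3]; fl=K(f)
    return np.c_[f["cx"]+fl*c[:,0]/-c[:,2], f["cy"]-fl*c[:,1]/-c[:,2]]
E
python3 - <<'E'
from h import *
o=get_obs(); print({k:np.round(v,4).tolist() for k,v in o.items()})
print(R.from_rotvec(o["orientation"]).as_matrix().round(3))
for n in("side","top","wrist"):
    f=viewer.grab_frame(n); print(n,{k:(v if np.isscalar(v) else np.round(v,3).tolist()) for k,v in f.items() if k!="pixels"})
    cv2.imwrite(f"pics/{n}0.png",f["pixels"][...,::-1])
    for t in("press","housing","bush","disc","mat","spray_can","grease_tub","old_bearing","wrench"):
        L=viewer.trace(f,t)
        print(t,[(round(float(q["score"]),2),np.round(q["rect"]).tolist(),int(np.sum(q["pixels"]))) for q in L[:2]])
a=cv2.imread("pics/side0.png");b=cv2.imread("pics/top0.png")
cv2.imwrite("pics/a0.png",cv2.resize(np.vstack([a,b]),(400,600)))
E
```

```text
pics
{'clock': 0.0, 'joints': [1.0539, 0.4778, 0.0223, 1.5565, -0.0115, 1.1093, -0.0831], 'qvel': [0.0003, -0.0, 0.0012, 0.0003, -0.0021, 0.0005, -0.0012], 'tau': [0.0003, -59.6444, 1.6081, -28.1191, 0.0124, 0.0092, 0.0], 'tcp_pos': [0.2681, -0.6189, 0.2303], 'orientation': [-3.0745, -0.6373, 0.0008], 'contact_force': [0.0879, 0.0254, -0.644], 'moment': [-0.0072, -0.0277, -0.0026], 'gripper_force': 0.0, 'grip_width': 0.0853}
[[ 0.918  0.397 -0.001]
 [ 0.397 -0.918  0.002]
 [-0.    -0.002 -1.   ]]
side {'fovy': 45.76606019350127, 'cx': 249.5478040564358, 'cy': 182.25699502748137, 'world_to_cam': [[0.946, -0.325, -0.002, -0.58], [0.203, 0.588, 0.783, -0.233], [-0.253, -0.741, 0.622, -0.916], [0.0, 0.0, 0.0, 1.0]], 'shot': 1}
press [(0.89, [160.0, 1.0, 266.0, 204.0], 10120)]
housing [(0.94, [234.0, 328.0, 279.0, 378.0], 1300)]
bush [(0.8, [207.0, 299.0, 232.0, 324.0], 359)]
disc []
mat [(0.77, [145.0, 206.0, 388.0, 382.0], 21999)]
spray_can [(0.76, [210.0, 160.0, 242.0, 241.0], 2055)]
grease_tub [(0.71, [307.0, 296.0, 351.0, 344.0], 1768), (0.6, [265.0, 246.0, 337.0, 285.0], 621)]
old_b
[... 537 characters left out ...]
0, 238.0, 326.0, 248.0], 25), (0.58, [308.0, 188.0, 324.0, 201.0], 190)]
mat [(0.67, [230.0, 146.0, 393.0, 289.0], 14837), (0.45, [339.0, 161.0, 371.0, 193.0], 654)]
spray_can [(0.97, [231.0, 194.0, 257.0, 224.0], 528)]
grease_tub [(0.69, [338.0, 159.0, 369.0, 190.0], 679)]
old_bearing [(0.78, [259.0, 236.0, 279.0, 258.0], 237)]
wrench [(0.78, [291.0, 142.0, 301.0, 200.0], 454)]
wrist {'fovy': 69.40337454451706, 'cx': 251.7513472708137, 'cy': 190.93548375745345, 'hand_eye': [[0.001, 0.948, 0.317, 0.081], [1.0, -0.001, 0.001, -0.001], [0.001, 0.317, -0.948, -0.143], [0.0, 0.0, 0.0, 1.0]], 'shot': 3}
press []
housing []
bush []
disc []
mat []
spray_can []
grease_tub []
old_bearing []
wrench []
```

View pics/top0.png

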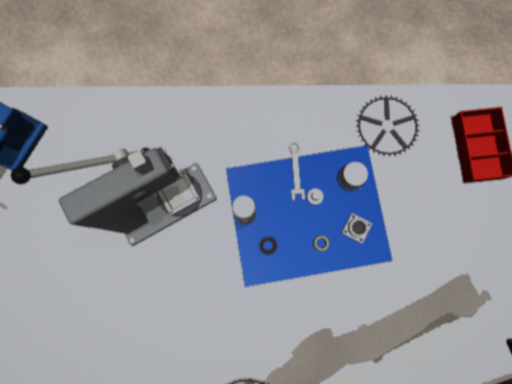

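View pics/side0.png

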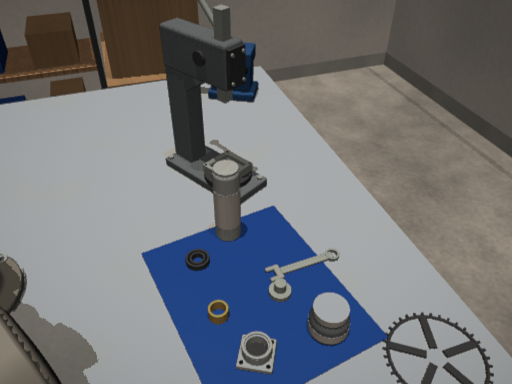

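```bash
cat >> h.py <<'E'
def hull(f,P,pose=None):
    return cv2.convexHull(proj(f,P,pose).astype(np.float32))[:,0]
def cyl(rad,z0,z1,n=40):
    a=np.linspace(0,2*np.pi,n,endpoint=False); c=np.c_[np.cos(a)*rad,np.sin(a)*rad]
    return np.vstack([np.c_[c,np.full(n,z)] for z in(z0,z1)])
def box(x0,x1,y0,y1,z0,z1): return np.array([[x,y,z] for x in(x0,x1) for y in(y0,y1) for z in(z0,z1)])/1000
def place(P,x,y,yaw,z=0):
    c,s=np.cos(yaw),np.sin(yaw); return P@np.array([[c,s,0],[-s,c,0],[0,0,1]])+[x,y,z]
PRESS=[box(-85,185,-60,60,0,25),cyl(.062,.025,.04),box(-45,45,-45,45,40,62),box(110,180,-28,28,25,285),box(-47,180,-30,30,285,390),box(-12.5,12.5,-12.5,12.5,245,455),box(65,180,-28,28,220,285)]
E
cat > m1.py <<'E'
from h import *
from scipy.optimize import minimize
F={n:viewer.grab_frame(n) for n in("side","top")}
def best(n,t): 
    L=viewer.trace(F[n],t); return L[0] if L else None
shapes={"bush":(cyl(.02,0,.024)),"disc":(np.vstack([cyl(.023,0,.012),cyl(.012,.012,.032)])),"old_bearing":cyl(.026,0,.015),"grease_tub":cyl(.038,0,.065),"spray_can":cyl(.029,0,.19)}
for t,S in shapes.items():
    for n in F:
        for q in viewer.trace(F[n],t)[:2]:
            l,tp,rr,b=q["rect"]; c=np.array([(l+rr)/2,(tp+b)/2])
            def e(p):
                h=hull(F[n],place(S,p[0],p[1],0,.003)); return np.sum(((h.min(0)+h.max(0))/2-c)**2)
            x0=onz(F[n],*c,.003)[:2]; s=minimize(e,x0,method="Nelder-Mead")
            h=hull(F[n],place(S,*s.x,0,.003))
            print(t,n,round(float(q["score"]),2),s.x.round(4),"model size",(h.max(0)-h.min(0)).round(1),"seen",[rr-l,b-tp])
def draw(f,polys):
    m=np.zeros((384,512),np.uint8)
    for p in polys: cv2.fillConvexPoly(m,np.round(p*16).astype(np.int32),1,shift=4)
    return m>0
M={n:best(n,"housing") for n in F}; Hs=[box(-32,32,-32,32,0,12),cyl(.027,.012,.036)]
def iou(p,parts,M,z,ns=("side","top")):
    s=0
    for n in ns:
        m=draw(F[n],[hull(F[n],place(S,p[0],p[1],p[2],z)) for S in parts]); q=M[n]["pixels"]
        s-=(m&q).sum()/(m|q).sum()
    return s
for ns in(("side",),("top",),("side","top")):
    l,tp,rr,b=M[ns[0]]["rect"]; x0=onz(F[ns[0]],(l+rr)/2,(tp+b)/2,.015)[:2]
    B=min((minimize(iou,[*x0,a],args=(Hs,M,.003,ns),method="Nelder-Mead",options=dict(initial_simplex=[[*x0,a],[x0[0]+.01,x0[1],a],[x0[0],x0[1]+.01,a],[*x0,a+.3]])) for a in(0,.4,.8,1.2)),key=lambda s:s.fun)
    print("housing",ns,B.x.round(4),B.fun)
M={n:best(n,"press") for n in F}
for ns in(("side","top"),("top",),("side",)):
    x0=onz(F["top"],180,195,.05)[:2]
    B=min((minimize(iou,[*x0,a],args=(PRESS,M,0,ns),method="Nelder-Mead",options=dict(initial_simplex=[[*x0,a],[x0[0]+.03,x0[1],a],[x0[0],x0[1]+.03,a],[*x0,a+.3]])) for a in(1.6,2.,2.4)),key=lambda s:s.fun)
    print("press",ns,B.x.round(4),B.fun)
    if len(ns)==2: p=B.x
C=[]
for n,(x,y,w,h) in {"side":(150,0,130,210),"top":(0,130,230,130)}.items():
    im=F[n]["pixels"][...,::-1].copy(); im=cv2.resize(im,None,fx=3,fy=3,interpolation=cv2.INTER_CUBIC)
    for S in PRESS: cv2.polylines(im,[np.round(hull(F[n],place(S,*p))*3+1).astype(int)],True,(0,255,0),1)
    c=im[y*3:(y+h)*3,x*3:(x+w)*3]; C.append(c)
hh=600; C=[cv2.resize(c,(int(c.shape[1]*min(600/c.shape[0],420/c.shape[1])),int(c.shape[0]*min(600/c.shape[0],420/c.shape[1])))) for c in C]
o=np.zeros((600,sum(c.shape[1] for c in C),3),np.uint8);x=0
for c in C: o[:c.shape[0],x:x+c.shape[1]]=c; x+=c.shape[1]
cv2.imwrite("pics/press1.png",o); print(o.shape)
E
python3 m1.py
```

```text
bush side 0.63 [ 0.4777 -0.2073] model size [21.4 25.1] seen [24.900000000000006, 23.299999999999955]
bush top 0.46 [ 0.4742 -0.2195] model size [15.7 14.8] seen [6.5, 10.5]
disc side 0.92 [ 0.6023 -0.1993] model size [23.1 24.4] seen [23.399999999999977, 21.0]
disc side 0.63 [ 0.4708 -0.0684] model size [21.8 22.6] seen [23.400000000000006, 25.30000000000001]
disc top 0.58 [ 0.6121 -0.1991] model size [16.7 16.6] seen [13.199999999999989, 14.5]
old_bearing side 0.97 [ 0.4683 -0.0669] model size [24.8 23. ] seen [21.400000000000006, 24.900000000000006]
old_bearing side 0.58 [0.6911 0.5945] model size [15.7 11.5] seen [105.19999999999999, 205.2]
old_bearing top 0.5 [ 0.4641 -0.0649] model size [18.8 19. ] seen [18.600000000000023, 20.799999999999983]
grease_tub side 0.94 [ 0.6601 -0.3058] model size [45.6 56.6] seen [44.89999999999998, 51.19999999999999]
grease_tub top 0.59 [ 0.6612 -0.3041] model size [32.2 31. ] seen [30.80000000000001, 25.799999999999983]
spray_can side 0.75 [0.5616 0.0027] model size [29.3 82.9] seen [30.900000000000006, 81.9]
spray_can top 0.58 [ 5.601e-01 -2.000e-04] model size [24.5 30.3] seen [23.0, 27.30000000000001]
spray_can top 0.33 [ 0.6584 -0.1384] model size [28.5 35.8] seen [10.5, 47.20000000000002]
housing ('side',) [ 0.5183 -0.3138 -0.4857] -0.9185185185185185
housing ('top',) [ 0.5182 -0.3121 -0.4925] -0.9100346020761245
housing ('side', 'top') [ 0.5185 -0.3119  1.0718] -1.827234215467394
press ('side', 'top') [0.6159 0.1831 2.0644] -1.6719707972559381
press ('top',) [0.6178 0.1832 2.0645] -0.8429129730244972
press ('side',) [0.6119 0.1842 2.0366] -0.8358159549817941
(600, 791, 3)
```

View pics/press1.png

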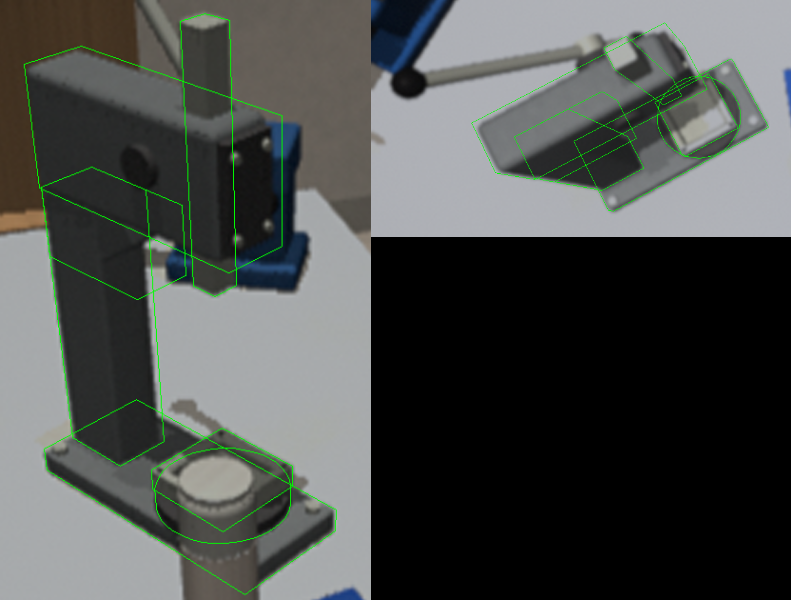

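The overlaid model fits both views: the nest is at top-view pixel ~(180,195), the press at (0.616, 0.183), yaw 118°. Its +y flank faces the robot. I only have shifts and a turn about z, so I'll test how the arm behaves past its reach, in free space, to see whether the tool can be made to lean.

>>> play_rows:
  commands:
    - [[-1,0,0.2,-0.2,0],[-1,0,0.4,-0.2,0],[-1,0,0.6,-0.2,0],[-1,0,0.8,-0.2,0],[-1,0,1,-0.2,0],[-1,0,1,-0.2,0]]

```text
clock: 2.8
tcp_pos: [0.35, -0.8067, 0.2643]
orientation: [-3.073, -0.638, 0.002]
contact_force: [-0.2, 0.1, -3.8]
grip_width: 0.0857
gripper_force: 0.0
```

>>> play_rows:
  commands:
    - [[-1,0,0.2,0,0],[-1,0,0.4,0,0],[-1,0,0.6,0,0],[-1,0,0.8,0,0],[-1,0,1,0,0],[-1,0,1,0,0]]

```text
clock: 3.3
tcp_pos: [0.357, -0.8961, 0.2634]
orientation: [3.084, 0.563, 0.028]
contact_force: [-1.7, -0.8, 0.0]
grip_width: 0.0853
gripper_force: 0.0
```

>>> play_rows:
  commands:
    - [[-1,0,0,0,0]]

```text
clock: 3.38
tcp_pos: [0.3521, -0.8978, 0.2636]
orientation: [3.084, 0.553, 0.013]
contact_force: [-1.4, -1.1, -0.2]
grip_width: 0.0852
gripper_force: 0.0
```

```bash
cat > s.py <<'E'
from h import *
o=get_obs(); M=R.from_rotvec(o["orientation"]).as_matrix()
z=M[:,2]; print("t",round(o["clock"],2),"q",np.round(o["joints"],3),"tcp",np.round(o["tcp_pos"],4),"r",np.hypot(*o["tcp_pos"][:2]).round(3))
print("lean",np.degrees(np.arccos(-z[2])).round(2),"az",np.degrees(np.arctan2(z[1],z[0])).round(1),"x",M[:,0].round(3),"y",M[:,1].round(3),"z",z.round(3),"F",np.round(o["contact_force"],1),"w",round(o["grip_width"],4),round(o["gripper_force"],1))
E
python3 s.py
```

```text
t 3.38 q [ 1.04   1.19   0.818  0.295 -0.766  1.733  0.04 ] tcp [ 0.3521 -0.8978  0.2636] r 0.964
lean 0.68 az -34.5 x [0.938 0.347 0.007] y [ 0.347 -0.938  0.01 ] z [ 0.01  -0.007 -1.   ] F [-1.4 -1.1 -0.2] w 0.0852 0.0
```

>>> play_rows:
  commands:
    - [[-1,0,-1,0,0],[-1,0,-1,0,0],[-1,0,-1,0,0],[-1,0,-1,0,0],[-1,0,-1,0,0],[-1,0,-1,0,0],[-1,0,-1,0,0]]

```text
clock: 3.97
tcp_pos: [0.282, -0.6977, 0.2584]
orientation: [-3.082, -0.559, -0.027]
contact_force: [-0.8, -0.9, -0.5]
grip_width: 0.0856
gripper_force: 0.0
```

```bash
python3 s.py
```

```text
t 3.97 q [ 0.62   0.747  0.899  1.341 -0.597  1.335  0.316] tcp [ 0.282  -0.6977  0.2584] r 0.753
lean 1.13 az 39.3 x [0.936 0.351 0.019] y [ 0.351 -0.936 -0.006] z [ 0.015  0.012 -1.   ] F [-0.8 -0.9 -0.5] w 0.0856 0.0
```

>>> play_rows:
  commands:
    - [[-1,0.3,-0.3,-0.5,0],[-1,0.6,-0.7,-0.9,0],[-1,0.6,-0.74,-1,0],[-1,0.6,-0.74,-1,0],[-1,0.6,-0.74,-1,0],[-1,0.6,-0.74,-1,0]]

```text
clock: 4.47
tcp_pos: [0.3384, -0.5419, 0.4442]
orientation: [3.085, 0.57, 0.022]
contact_force: [2.0, -0.7, 0.4]
grip_width: 0.0853
gripper_force: 0.0
```

>>> play_rows:
  commands:
    - [[-1,0.6,-0.74,-0.5,0],[-1,0.6,-0.74,-0.5,0],[-1,0.6,-0.74,-0.5,0],[-1,0.6,-0.74,-0.5,0],[-1,0.6,-0.74,-0.5,0],[-1,0.6,-0.74,-0.5,0]]

```text
clock: 4.97
tcp_pos: [0.4016, -0.3568, 0.5465]
orientation: [3.077, 0.587, 0.028]
contact_force: [1.6, 1.3, -0.3]
grip_width: 0.0856
gripper_force: 0.0
```

>>> play_rows:
  commands:
    - [[-1,0.6,-0.74,-0.3,0],[-1,0.6,-0.74,-0.3,0],[-1,0.6,-0.74,-0.3,0],[-1,0.6,-0.74,-0.3,0],[-1,0.6,-0.74,-0.3,0],[-1,0.6,-0.74,-0.3,0]]

```text
clock: 5.47
tcp_pos: [0.4586, -0.174, 0.606]
orientation: [3.075, 0.587, 0.029]
contact_force: [1.0, 1.1, -0.8]
grip_width: 0.0852
gripper_force: 0.0
```

```bash
python3 s.py
```

```text
t 5.47 q [-0.795 -0.026  1.029  1.36   0.025  1.774 -0.954] tcp [ 0.4586 -0.174   0.606 ] r 0.49
lean 1.22 az -19.6 x [0.929 0.368 0.016] y [ 0.368 -0.93   0.014] z [ 0.02  -0.007 -1.   ] F [ 1.   1.1 -0.8] w 0.0852 0.0
```

>>> play_rows:
  commands:
    - [[-1,0.6,-0.74,-0.2,0],[-1,0.6,-0.74,-0.2,0],[-1,0.6,-0.74,-0.2,0],[-1,0.6,-0.74,-0.2,0],[-1,0.6,-0.74,-0.2,0],[-1,0.6,-0.74,-0.2,0]]

```text
clock: 5.97
tcp_pos: [0.5166, 0.0069, 0.6441]
orientation: [3.075, 0.582, 0.024]
contact_force: [0.0, 1.0, 0.1]
grip_width: 0.0856
gripper_force: 0.0
```

>>> play_rows:
  commands:
    - [[-1,0.6,-0.74,-0.2,0],[-1,0.6,-0.74,-0.2,0],[-1,0.6,-0.74,-0.2,0],[-1,0.6,-0.74,-0.2,0],[-1,0.6,-0.74,-0.2,0],[-1,0.6,-0.74,-0.2,0]]

```text
clock: 6.47
tcp_pos: [0.5697, 0.1841, 0.6625]
orientation: [3.083, 0.577, 0.067]
contact_force: [0.2, 0.3, -0.4]
grip_width: 0.0852
gripper_force: 0.0
```

>>> play_rows:
  commands:
    - [[-1,0,0,-1,0],[-1,0,0,-1,0],[-1,0,0,-1,0],[-1,0,0,-1,0],[-1,0,0,-1,0],[-1,0,0,-1,0]]

```text
clock: 6.97
tcp_pos: [0.5401, 0.1685, 0.6981]
orientation: [-3.085, -0.561, -0.154]
contact_force: [0.7, -0.5, 0.5]
grip_width: 0.0855
gripper_force: 0.0
```

```bash
python3 s.py
```

```text
t 6.97 q [-0.853  0.201  0.604  0.96  -0.115  1.915 -1.519] tcp [0.5401 0.1685 0.6981] r 0.566
lean 5.62 az 11.8 x [0.931 0.351 0.097] y [ 0.351 -0.936  0.015] z [ 0.096  0.02  -0.995] F [ 0.7 -0.5  0.5] w 0.0855 0.0
```

>>> play_rows:
  commands:
    - [[-1,0,0,-1,0],[-1,0,0,-1,0],[-1,0,0,-1,0],[-1,0,0,-1,0],[-1,0,0,-1,0],[-1,0,0,-1,0]]

```text
clock: 7.47
tcp_pos: [0.512, 0.1603, 0.7286]
orientation: [-3.073, -0.559, -0.237]
contact_force: [-0.1, 0.2, 0.1]
grip_width: 0.0854
gripper_force: 0.0
```

```bash
python3 s.py
```

```text
t 7.47 q [-1.079  0.133  0.818  0.981 -0.098  1.915 -1.524] tcp [0.512  0.1603 0.7286] r 0.537
lean 8.69 az 13.9 x [0.925 0.349 0.15 ] y [ 0.351 -0.936  0.018] z [ 0.147  0.036 -0.989] F [-0.1  0.2  0.1] w 0.0854 0.0
```

The trick works: pushing up against the joint-6 limit gives a few degrees of lean per call, and the lean is kept. Before leaning fully I'll turn the housing by about -33° on the mat, so it lines up with the pocket and can later be carried by pure translation.

```bash
cat > go.py <<'E'
import sys
from h import *
# args: x y z [g]  -> shift in units; g: target is the grasp point
o=get_obs(); M=R.from_rotvec(o["orientation"]).as_matrix()
t=np.array([float(a) for a in sys.argv[1:4]])
if len(sys.argv)>4: t=t+0.019*M[:,2]
print("tcp",np.round(o["tcp_pos"],4),"target",t.round(4),"units",((t-o["tcp_pos"])@M/0.2).round(3),"F",np.round(o["contact_force"],1))
E
python3 go.py .5185 -.312 .15 g; python3 go.py .5185 -.312 .35 g
```

```text
tcp [0.512  0.1603 0.7286] target [ 0.5213 -0.3113  0.1312] units [-1.229  2.171  2.874] F [-0.1  0.2  0.1]
tcp [0.512  0.1603 0.7286] target [ 0.5213 -0.3113  0.3312] units [-1.079  2.189  1.885] F [-0.1  0.2  0.1]
```

>>> play_rows:
  commands:
    - [[-1,-0.4,0.73,0.95,0],[-1,-0.4,0.73,0.95,0],[-1,-0.4,0.73,0.95,0],[-1,-0.4,0.73,0.95,0],[-1,-0.4,0.73,0.95,0],[-1,-0.4,0.73,0.95,0],[-1,-0.4,0.73,0.95,0]]

```text
clock: 8.05
tcp_pos: [0.5142, -0.004, 0.5248]
orientation: [-3.076, -0.548, -0.222]
contact_force: [-1.0, -1.3, 0.6]
grip_width: 0.0856
gripper_force: 0.0
```

>>> play_rows:
  commands:
    - [[-1,-0.4,0.73,0.95,0],[-1,-0.4,0.73,0.95,0],[-1,-0.4,0.73,0.95,0],[-1,-0.4,0.73,0.95,0],[-1,-0.4,0.73,0.95,0],[-1,-0.4,0.73,0.95,0],[-1,-0.4,0.73,0.95,0]]

```text
clock: 8.63
tcp_pos: [0.5187, -0.1588, 0.3282]
orientation: [-3.078, -0.551, -0.221]
contact_force: [-2.0, -0.1, -0.2]
grip_width: 0.0854
gripper_force: 0.0
```

>>> play_rows:
  commands:
    - [[-1,-0.4,0.73,0.7,0],[-1,-0.4,0.73,0.7,0],[-1,-0.4,0.73,0.7,0],[-1,-0.4,0.73,0.7,0],[-1,-0.4,0.73,0.7,0],[-1,-0.4,0.73,0.7,0],[-1,-0.4,0.73,0.7,0]]

```text
clock: 9.22
tcp_pos: [0.5189, -0.3158, 0.1845]
orientation: [-3.073, -0.552, -0.231]
contact_force: [-0.4, 0.6, 0.9]
grip_width: 0.0852
gripper_force: 0.0
```

```bash
python3 s.py;  cat > w.py <<'E'
import sys
from h import *
from scipy.optimize import minimize
o=get_obs(); f=viewer.grab_frame("wrist")
Hs=[box(-32,32,-32,32,0,12),cyl(.027,.012,.036)]
SH={"housing":Hs,"bush":[cyl(.02,0,.024)],"disc":[cyl(.023,0,.012),cyl(.012,.012,.032)],"pocketnest":[box(-45,45,-45,45,40,62)]}
def meas(t,z,x0=None):
    L=viewer.trace(f,t)
    if not L: print(t,"not seen"); return
    q=L[0]; m0=q["pixels"]; l,tp,rr,b=q["rect"]
    x0=onz(f,(l+rr)/2,(tp+b)/2,z+.015,o)[:2]
    def e(p):
        m=np.zeros((384,512),np.uint8)
        for S in SH[t]: cv2.fillConvexPoly(m,np.round(hull(f,place(S,p[0],p[1],p[2],z),o)*16).astype(np.int32),1,shift=4)
        return -((m>0)&m0).sum()/((m>0)|m0).sum()
    B=min((minimize(e,[*x0,a],method="Nelder-Mead",options=dict(initial_simplex=[[*x0,a],[x0[0]+.01,x0[1],a],[x0[0],x0[1]+.01,a],[*x0,a+.3]])) for a in((0,.4,.8,1.2) if t=="housing" else (0,))),key=lambda s:s.fun)
    print(t,round(float(q["score"]),2),np.round(q["rect"]),B.x[:2].round(4),"yaw",np.degrees(B.x[2]).round(1)%90,"iou",round(-B.fun,3)); return B.x
if __name__=="__main__":
    for t in sys.argv[2:]: meas(t,float(sys.argv[1]))
    np.save("f.npy",f["pixels"]); cv2.imwrite("pics/w_last.png",f["pixels"][...,::-1])
E
python3 w.py .003 housing bush disc; python3 go.py .5185 -.312 .035 g
```

```text
t 9.22 q [-0.174  0.509  0.914  1.893 -0.658  0.932 -0.156] tcp [ 0.5189 -0.3158  0.1845] r 0.607
lean 8.5 az 14.4 x [0.927 0.346 0.147] y [ 0.347 -0.938  0.015] z [ 0.143  0.037 -0.989] F [-0.4  0.6  0.9] w 0.0852 0.0
housing 0.92 [210. 157. 284. 228.] [ 0.5188 -0.3111] yaw 62.0 iou 0.969
bush 0.9 [130. 178. 171. 214.] [ 0.4773 -0.209 ] yaw 8.4 iou 0.605
disc 0.59 [155.  60. 199. 102.] [ 0.6085 -0.1971] yaw 17.5 iou 0.934
tcp [ 0.5222 -0.3125  0.1879] target [ 0.5213 -0.3113  0.0162] units [-0.133 -0.022  0.848] F [0.7 0.6 0. ]
```

View pics/w_last.png

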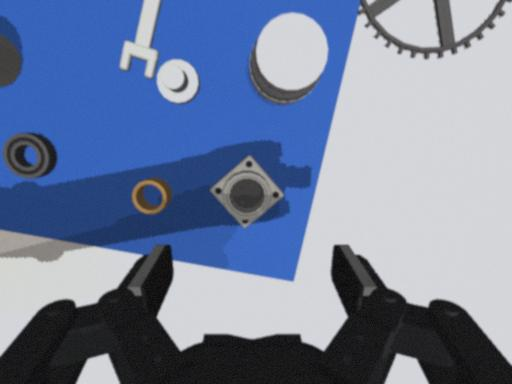

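The wrist view shows the housing at (247,192), bush at (151,196) and disc at (177,81). All three agree with the fixed cameras to within 2 mm, except 6–10 mm in x for the disc in the side view. Next: descend pre-turned by -16.7°, grip lightly, turn through +33.5° and release.

>>> play_rows:
  commands:
    - [[-1,-0.05,-0.01,0.2,-0.08],[-1,-0.1,-0.02,0.4,-0.16],[-1,-0.13,-0.02,0.6,-0.188],[-1,-0.13,-0.02,0.74,-0.188],[-1,-0.13,-0.02,0.8,-0.188],[-1,-0.13,-0.02,0.83,-0.188],[-1,-0.13,-0.02,0.84,-0.188],[-1,-0.13,-0.02,0.84,-0.188]]

```text
clock: 10.08
tcp_pos: [0.5212, -0.3136, 0.0179]
orientation: [2.952, 1.005, 0.24]
contact_force: [-0.3, 0.0, 0.4]
grip_width: 0.0852
gripper_force: 0.0
```

>>> play_rows:
  commands:
    - [[1,0,0,0,0],[1,0,0,0,0],[1,0,0,0,0],[1,0,0,0,0],[1,0,0,0,0],[1,0,0,0,0]]
  grip_force: 25

```text
clock: 10.58
tcp_pos: [0.5203, -0.3138, 0.018]
orientation: [2.954, 1.003, 0.241]
contact_force: [-2.2, 2.3, 10.0]
grip_width: 0.0536
gripper_force: 24.6
```

```bash
python3 s.py
```

```text
t 10.58 q [ 0.056  0.692  0.593  1.979 -0.877  0.63   0.339] tcp [ 0.5203 -0.3138  0.018 ] r 0.608
lean 8.86 az 13.9 x [0.783 0.606 0.141] y [ 0.604 -0.795  0.062] z [ 0.149  0.037 -0.988] F [-2.2  2.3 10. ] w 0.0536 24.6
```

>>> play_rows:
  commands:
    - [[1,0,0,-0.01,0],[1,0,0,-0.01,0.07],[1,0,0,-0.01,0.14],[1,0,0,-0.01,0.21],[1,0,0,-0.01,0.28],[1,0,0,-0.01,0.34],[1,0,0,-0.01,0.372],[1,0,0,-0.01,0.372],[1,0,0,0,0.372]]

```text
clock: 11.33
tcp_pos: [0.523, -0.3147, 0.0189]
orientation: [-3.101, -0.111, -0.241]
contact_force: [-0.1, 3.4, 11.4]
grip_width: 0.0535
gripper_force: 24.3
```

>>> play_rows:
  commands:
    - [[0.2,0,0,0,0],[-1,0,0,0,0],[-1,0,0,0,0],[-1,0,0,0,0],[-1,0,0,-0.15,0],[-1,0,0,-0.35,0],[-1,0,0,-0.6,0],[-1,0,0,-0.6,0]]

```text
clock: 12.0
tcp_pos: [0.5024, -0.3211, 0.1403]
orientation: [-3.103, -0.105, -0.24]
contact_force: [0.6, -0.4, 0.3]
grip_width: 0.0856
gripper_force: 0.0
```

```bash
python3 s.py; python3 w.py .003 housing bush disc
```

```text
t 12.0 q [-0.162  0.574  0.934  1.962 -0.787  0.87  -0.299] tcp [ 0.5024 -0.3211  0.1403] r 0.596
lean 8.99 az 12.1 x [0.986 0.065 0.155] y [ 0.07  -0.997 -0.022] z [ 0.153  0.033 -0.988] F [ 0.6 -0.4  0.3] w 0.0856 0.0
housing 0.9 [208. 143. 287. 223.] [ 0.5216 -0.3128] yaw 28.2 iou 0.966
bush 0.92 [124. 200. 170. 240.] [ 0.4761 -0.2072] yaw 14.7 iou 0.679
disc 0.83 [108.  61. 162. 110.] [ 0.6088 -0.1969] yaw 10.5 iou 0.945
```

Housing yaw is now 28.2°, which matches the press (28.3°). Next I go back up while flipping the tool half a turn, so the wrist camera ends up on the robot's side, and then build up more lean.

>>> play_rows:
  commands:
    - [[-1,0.05,-0.1,-0.2,-0.07],[-1,0.1,-0.25,-0.4,-0.15],[-1,0.15,-0.4,-0.6,-0.23],[-1,0.2,-0.6,-0.8,-0.31],[-1,0.22,-0.8,-0.96,-0.39],[-1,0.22,-0.97,-0.96,-0.46],[-1,0.22,-0.97,-0.96,-0.54],[-1,0.22,-0.97,-0.96,-0.62],[-1,0.22,-0.97,-0.96,-0.7],[-1,0.22,-0.97,-0.96,-0.78],[-1,0.22,-0.97,-0.96,-0.86],[-1,0.22,-0.97,-0.96,-0.93]]

```text
clock: 13.2
tcp_pos: [0.5027, -0.1275, 0.3351]
orientation: [2.198, 2.13, 0.199]
contact_force: [-0.4, 0.1, 0.4]
grip_width: 0.0856
gripper_force: 0.0
```

```bash
python3 s.py; python3 go.py .5 .07 .54;python3 go.py .5 .27 .64
```

```text
t 13.2 q [-0.814  0.029  1.031  1.926 -0.105  1.068  0.228] tcp [ 0.5027 -0.1275  0.3351] r 0.519
lean 8.59 az 14.2 x [0.028 0.999 0.041] y [ 0.989 -0.034  0.144] z [ 0.145  0.037 -0.989] F [-0.4  0.1  0.4] w 0.0856 0.0
tcp [ 0.5027 -0.1275  0.3351] target [0.5  0.07 0.54] units [ 1.028  0.1   -0.979] F [-0.4  0.1  0.4]
tcp [ 0.5027 -0.1275  0.3351] target [0.5  0.27 0.64] units [ 2.047  0.138 -1.437] F [-0.4  0.1  0.4]
```

>>> play_rows:
  commands:
    - [[-1,0.15,0.02,-0.2,-0.07],[-1,0.3,0.04,-0.4,-0.15],[-1,0.45,0.06,-0.6,-0.23],[-1,0.6,0.08,-0.8,-0.31],[-1,0.8,0.1,-0.97,-0.39],[-1,1,0.1,-0.97,-0.46],[-1,1,0.1,-0.97,-0.54],[-1,1,0.1,-0.97,-0.62],[-1,1,0.1,-0.97,-0.7],[-1,1,0.1,-0.97,-0.78],[-1,1,0.1,-0.97,-0.86],[-1,1,0.1,-0.97,-0.93]]

```text
clock: 14.2
tcp_pos: [0.5012, 0.0642, 0.5382]
orientation: [0.212, 2.991, 0.068]
contact_force: [-0.5, 0.1, -0.1]
grip_width: 0.0851
gripper_force: 0.0
```

```bash
python3 s.py; python3 go.py .5 .25 .66
```

```text
t 14.2 q [-1.171 -0.133  0.819  1.576  0.114  1.508  1.082] tcp [0.5012 0.0642 0.5382] r 0.505
lean 8.58 az 13.6 x [-0.98   0.143 -0.139] y [0.137 0.989 0.055] z [ 0.145  0.035 -0.989] F [-0.5  0.1 -0.1] w 0.0851 0.0
tcp [0.5012 0.0642 0.5382] target [0.5  0.25 0.66] units [ 0.055  0.952 -0.571] F [-0.5  0.1 -0.1]
```

Now on to azimuth about 27°, then push upward against the limit.

>>> play_rows:
  commands:
    - [[-1,0.05,0.2,-0.2,-0.08],[-1,0.05,0.4,-0.4,-0.16],[-1,0.05,0.6,-0.57,-0.24],[-1,0.05,0.8,-0.57,-0.3],[-1,0.05,0.95,-0.57,-0.3],[-1,0.05,0.95,-0.57,-0.3]]

```text
clock: 14.7
tcp_pos: [0.5016, 0.2558, 0.6604]
orientation: [-0.492, 2.951, 0.018]
contact_force: [0.1, 0.9, -0.0]
grip_width: 0.0854
gripper_force: 0.0
```

>>> play_rows:
  commands:
    - [[-1,0,0,-1,0],[-1,0,0,-1,0],[-1,0,0,-1,0],[-1,0,0,-1,0],[-1,0,0,-1,0],[-1,0,0,-1,0]]

```text
clock: 15.2
tcp_pos: [0.4715, 0.2376, 0.7533]
orientation: [-0.474, 2.9, 0.041]
contact_force: [-1.0, -0.3, -0.4]
grip_width: 0.0855
gripper_force: 0.0
```

```bash
python3 s.py
```

```text
t 15.2 q [-1.501  0.125  1.105  0.965 -0.095  1.915  1.444] tcp [0.4715 0.2376 0.7533] r 0.528
lean 11.71 az 17.1 x [-0.928 -0.313 -0.203] y [-0.318  0.948 -0.005] z [ 0.194  0.06  -0.979] F [-1.  -0.3 -0.4] w 0.0855 0.0
```

>>> play_rows:
  commands:
    - [[-1,0,0,-1,0],[-1,0,0,-1,0],[-1,0,0,-1,0],[-1,0,0,-1,0]]

```text
clock: 15.53
tcp_pos: [0.4642, 0.2346, 0.7688]
orientation: [-0.478, 2.869, 0.069]
contact_force: [0.5, -0.6, -0.3]
grip_width: 0.0854
gripper_force: 0.0
```

>>> play_rows:
  commands:
    - [[-1,0,0,-1,0],[-1,0,0,-1,0],[-1,0,0,-1,0],[-1,0,0,-1,0]]

```text
clock: 15.87
tcp_pos: [0.4575, 0.2313, 0.8011]
orientation: [-0.467, 2.793, 0.059]
contact_force: [2.3, 3.2, -1.6]
grip_width: 0.0854
gripper_force: 0.0
```

```bash
python3 s.py
```

```text
t 15.87 q [-1.314  0.035  0.718  0.902  0.073  1.914  1.337] tcp [0.4575 0.2313 0.8011] r 0.513
lean 17.88 az 17.1 x [-0.899 -0.311 -0.307] y [-0.324  0.946 -0.01 ] z [ 0.294  0.09  -0.952] F [ 2.3  3.2 -1.6] w 0.0854 0.0
```

>>> play_rows:
  commands:
    - [[-1,0,0,-1,0],[-1,0,0,-1,0],[-1,0,0,-1,0],[-1,0,0,-1,0]]

```text
clock: 16.2
tcp_pos: [0.4367, 0.2176, 0.8258]
orientation: [-0.467, 2.743, 0.097]
contact_force: [0.9, 0.1, -0.2]
grip_width: 0.0854
gripper_force: 0.0
```

>>> play_rows:
  commands:
    - [[-1,0,0,-1,0],[-1,0,0,-1,0],[-1,0,0,-1,0],[-1,0,0,-1,0]]

```text
clock: 16.53
tcp_pos: [0.4194, 0.2035, 0.8423]
orientation: [-0.461, 2.713, 0.118]
contact_force: [-0.5, -0.5, -1.0]
grip_width: 0.0856
gripper_force: 0.0
```

```bash
python3 s.py
```

```text
t 16.53 q [-0.198 -0.007 -0.446  0.847  0.103  1.915  1.316] tcp [0.4194 0.2035 0.8423] r 0.466
lean 22.7 az 22.0 x [-0.872 -0.301 -0.385] y [-0.334  0.943  0.018] z [ 0.358  0.144 -0.923] F [-0.5 -0.5 -1. ] w 0.0856 0.0
```

>>> play_rows:
  commands:
    - [[-1,0.2,0,-1,0],[-1,0.2,0,-1,0],[-1,0.2,0,-1,0],[-1,0.2,0,-1,0]]

```text
clock: 16.87
tcp_pos: [0.397, 0.1816, 0.8585]
orientation: [-0.453, 2.689, 0.141]
contact_force: [0.9, -1.9, 0.6]
grip_width: 0.0853
gripper_force: 0.0
```

```bash
python3 s.py
```

```text
t 16.87 q [ 0.359 -0.046 -0.868  0.835  0.009  1.915  1.394] tcp [0.397  0.1816 0.8585] r 0.437
lean 24.26 az 23.5 x [-0.864 -0.293 -0.41 ] y [-0.334  0.942  0.032] z [ 0.377  0.164 -0.912] F [ 0.9 -1.9  0.6] w 0.0853 0.0
```

>>> play_rows:
  commands:
    - [[-1,-0.6,0,-1,0],[-1,-0.6,0,-1,0],[-1,-0.6,0,-1,0],[-1,-0.6,0,-1,0],[-1,-0.6,0,-1,0]]

```text
clock: 17.28
tcp_pos: [0.3992, 0.1771, 0.8815]
orientation: [-0.447, 2.645, 0.158]
contact_force: [-1.4, -0.2, 0.6]
grip_width: 0.0853
gripper_force: 0.0
```

```bash
python3 s.py; python3 go.py .5216 -.3128 .15 g;  python3 go.py .5216 -.3128 .45 g
```

```text
t 17.28 q [ 1.056 -0.064 -1.408  0.765 -0.091  1.915  1.488] tcp [0.3992 0.1771 0.8815] r 0.437
lean 26.9 az 23.8 x [-0.846 -0.285 -0.451] y [-0.336  0.941  0.037] z [ 0.414  0.183 -0.892] F [-1.4 -0.2  0.6] w 0.0853 0.0
tcp [0.3992 0.1771 0.8815] target [ 0.5295 -0.3093  0.1331] units [ 1.829 -2.645  3.163] F [-1.4 -0.2  0.6]
tcp [0.3992 0.1771 0.8815] target [ 0.5295 -0.3093  0.4331] units [ 1.153 -2.59   1.825] F [-1.4 -0.2  0.6]
```

>>> play_rows:
  commands:
    - [[-1,0.61,-0.88,1,-0.052],[-1,0.61,-0.88,1,-0.052],[-1,0.61,-0.88,1,-0.052],[-1,0.61,-0.88,1,-0.052],[-1,0.61,-0.88,1,-0.052],[-1,0.61,-0.88,1,-0.052],[-1,0.61,-0.88,1,-0.052],[-1,0.61,-0.88,1,-0.052]]

```text
clock: 17.95
tcp_pos: [0.4375, 0.0113, 0.6385]
orientation: [-0.55, 2.624, 0.132]
contact_force: [0.6, -0.7, -0.1]
grip_width: 0.0858
gripper_force: 0.0
```

>>> play_rows:
  commands:
    - [[-1,0.61,-0.88,1,0],[-1,0.61,-0.88,1,0],[-1,0.61,-0.88,1,0],[-1,0.61,-0.88,1,0],[-1,0.61,-0.88,1,0],[-1,0.61,-0.88,1,0],[-1,0.61,-0.88,1,0],[-1,0.61,-0.88,1,0]]

```text
clock: 18.62
tcp_pos: [0.4893, -0.1591, 0.4]
orientation: [-0.544, 2.631, 0.141]
contact_force: [-0.9, 0.1, -1.3]
grip_width: 0.0854
gripper_force: 0.0
```

```bash
python3 s.py; python3 go.py .5216 -.3128 .15 g
```

```text
t 18.62 q [ 0.888 -0.048 -0.457  1.906 -0.437  1.007  2.592] tcp [ 0.4893 -0.1591  0.4   ] r 0.515
lean 26.53 az 24.6 x [-0.822 -0.353 -0.447] y [-0.399  0.917  0.009] z [ 0.406  0.186 -0.895] F [-0.9  0.1 -1.3] w 0.0854 0.0
tcp [ 0.4893 -0.1591  0.4   ] target [ 0.5293 -0.3093  0.133 ] units [ 0.697 -0.781  1.136] F [-0.9  0.1 -1.3]
```

>>> play_rows:
  commands:
    - [[-1,0.6,-0.7,0.9,0],[-1,0.6,-0.7,0.9,0],[-1,0.6,-0.7,0.9,0],[-1,0.6,-0.7,0.9,0],[-1,0.6,-0.7,0.9,0],[-1,0.6,-0.7,0.9,0],[-1,0.6,-0.7,0.9,0],[-1,0.6,-0.7,0.9,0]]

```text
clock: 19.28
tcp_pos: [0.5241, -0.2945, 0.1913]
orientation: [-0.547, 2.624, 0.138]
contact_force: [0.4, -0.5, 0.8]
grip_width: 0.085
gripper_force: 0.0
```

```bash
python3 s.py; python3 w.py .003 housing bush disc; python3 go.py .5216 -.3128 .038 g; python3 go.py .5216 -.3128 .08 g
```

```text
t 19.28 q [ 0.96   0.356 -0.412  1.959 -0.432  0.642  2.893] tcp [ 0.5241 -0.2945  0.1913] r 0.601
lean 26.87 az 24.2 x [-0.818 -0.355 -0.452] y [-0.401  0.916  0.005] z [ 0.412  0.185 -0.892] F [ 0.4 -0.5  0.8] w 0.085 0.0
housing 0.61 [195.  50. 268. 127.] [ 0.5209 -0.3131] yaw 29.3 iou 0.952
bush 0.59 [324.  67. 369. 116.] [ 0.477  -0.2091] yaw 8.8 iou 0.758
disc 0.61 [274. 163. 311. 198.] [ 0.609  -0.1977] yaw 85.6 iou 0.922
tcp [ 0.5266 -0.2937  0.1973] target [ 0.5295 -0.3094  0.0211] units [ 0.417 -0.073  0.777] F [-0.  -0.3 -0.5]
tcp [ 0.5266 -0.2937  0.1973] target [ 0.5295 -0.3094  0.0631] units [ 0.322 -0.074  0.59 ] F [-0.  -0.3 -0.5]
```

View pics/w_last.png

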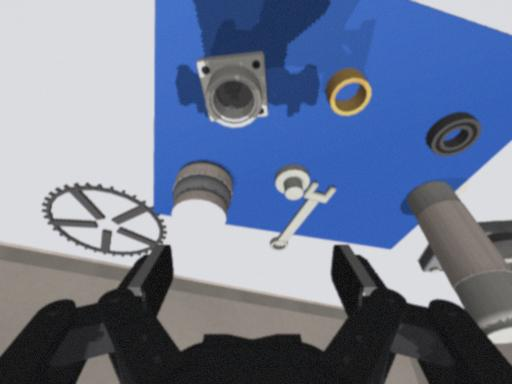

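The view shows the housing at (235,88), bush at (349,92) and disc at (292,181), and all positions agree with before. Joint 7 is near its limit, so I'll descend in two stages.

>>> play_rows:
  commands:
    - [[-1,0.1,-0.02,0.15,0],[-1,0.2,-0.04,0.3,0.01],[-1,0.32,-0.07,0.45,0.02],[-1,0.32,-0.07,0.59,0.02],[-1,0.32,-0.07,0.59,0.02],[-1,0.32,-0.07,0.59,0.02]]

```text
clock: 19.98
tcp_pos: [0.5289, -0.308, 0.0621]
orientation: [-0.513, 2.628, 0.14]
contact_force: [0.5, -0.8, 0.8]
grip_width: 0.0855
gripper_force: 0.0
```

```bash
python3 s.py; python3 go.py .5210 -.313 .04 g
```

```text
t 19.98 q [ 1.025  0.592 -0.494  2.002 -0.374  0.386  2.926] tcp [ 0.5289 -0.308   0.0621] r 0.612
lean 27.03 az 23.6 x [-0.827 -0.332 -0.454] y [-0.379  0.925  0.012] z [ 0.416  0.182 -0.891] F [ 0.5 -0.8  0.8] w 0.0855 0.0
tcp [ 0.5289 -0.308   0.0621] target [ 0.5289 -0.3095  0.0231] units [ 0.091 -0.01   0.173] F [ 0.5 -0.8  0.8]
```

>>> play_rows:
  commands:
    - [[-1,0.05,-0.01,0.08,0],[-1,0.08,-0.01,0.14,0],[-1,0.09,-0.01,0.17,0],[-1,0.09,-0.01,0.174,0.01],[-1,0.09,-0.01,0.174,0.01]]

```text
clock: 20.4
tcp_pos: [0.5295, -0.3111, 0.0238]
orientation: [-0.489, 2.633, 0.141]
contact_force: [-0.5, 0.2, 0.6]
grip_width: 0.0852
gripper_force: 0.0
```

>>> play_rows:
  commands:
    - [[1,0,0,0,0],[1,0,0,0,0],[1,0,0,0,0],[1,0,0,0,0],[1,0,0,0,0],[1,0,0,0,0]]
  grip_force: 45

```text
clock: 20.9
tcp_pos: [0.5288, -0.3113, 0.0233]
orientation: [-0.49, 2.633, 0.142]
contact_force: [-6.1, 0.0, 10.9]
grip_width: 0.0525
gripper_force: 44.9
```

```bash
python3 s.py
```

```text
t 20.9 q [ 1.037  0.667 -0.507  2.006 -0.345  0.313  2.919] tcp [ 0.5288 -0.3113  0.0233] r 0.614
lean 27.01 az 23.3 x [-0.833 -0.317 -0.454] y [-0.364  0.931  0.017] z [ 0.417  0.18  -0.891] F [-6.1  0.  10.9] w 0.0525 44.9
```

>>> play_rows:
  commands:
    - [[1,-0.04,0,-0.09,0],[1,-0.15,0.01,-0.3,0],[1,-0.3,0.01,-0.6,0],[1,-0.45,0.02,-0.89,0],[1,-0.45,0.02,-0.89,0],[1,-0.45,0.02,-0.89,0]]

```text
clock: 21.4
tcp_pos: [0.5303, -0.3119, 0.2284]
orientation: [-0.491, 2.629, 0.133]
contact_force: [0.5, 0.1, -1.6]
grip_width: 0.0521
gripper_force: 48.5
```

```bash
python3 s.py; cat > hand.py <<'E'
import sys
from h import *
from scipy.optimize import least_squares, minimize
from w import SH
# fit of the held part, upright, offset from TCP
t=sys.argv[1]; dz=float(sys.argv[2])   # dz: underside minus TCP z
o=get_obs(); f=viewer.grab_frame("wrist"); L=viewer.trace(f,t)
cv2.imwrite("pics/hand_%s.png"%t,f["pixels"][...,::-1])
for q in L[:1]:
    m0=q["pixels"]; p=np.array(o["tcp_pos"])
    def e(v):
        m=np.zeros((384,512),np.uint8); rot=R.from_euler("xyz",[v[3],v[4],v[5]]).as_matrix() if len(v)>3 else np.eye(3)
        for S in SH[t]: cv2.fillConvexPoly(m,np.round(hull(f,(S@rot.T)+p+[v[0],v[1],dz+v[2]],o)*16).astype(np.int32),1,shift=4)
        # the fingers hide part of it: score only the seen pixels' coverage plus area
        return -((m>0)&m0).sum()/((m>0)|m0).sum()
    print(round(float(q["score"]),2),np.round(q["rect"]),m0.sum())
    z=R.from_rotvec(o["orientation"]).as_matrix()[:,2]; x0=-.019*z[:2]
    a=np.radians(float(sys.argv[3])) if len(sys.argv)>3 else 0
    S0=np.array([[*x0,0,0,0,a]]*7); 
    for i,d in enumerate([.006,.006,.006,.1,.1,.15]): S0[i+1,i]+=d
    B=minimize(e,S0[0],method="Nelder-Mead",options=dict(initial_simplex=S0,maxiter=1500))
    print("offset",B.x[:3].round(4),"expected",x0.round(4),"rpy",np.degrees(B.x[3:]).round(1),"iou",-B.fun)
E
python3 hand.py housing -.0203 28.3; python3 go.py .48 .07 .30
```

```text
t 21.4 q [ 1.043  0.339 -0.492  1.896 -0.364  0.708  2.787] tcp [ 0.5303 -0.3119  0.2284] r 0.615
lean 27.19 az 22.5 x [-0.83  -0.319 -0.457] y [-0.364  0.931  0.011] z [ 0.422  0.175 -0.89 ] F [ 0.5  0.1 -1.6] w 0.0521 48.5
0.84 [183. 167. 306. 288.] 11513
offset [-0.003  -0.0009 -0.0036] expected [-0.008  -0.0033] rpy [-1.   0.2 27.8] iou 0.9783056079574687
tcp [ 0.5278 -0.311   0.2222] target [0.48 0.07 0.3 ] units [-0.582  1.868 -0.106] F [-0.1  0.1 -2.7]
```

View pics/hand_housing.png

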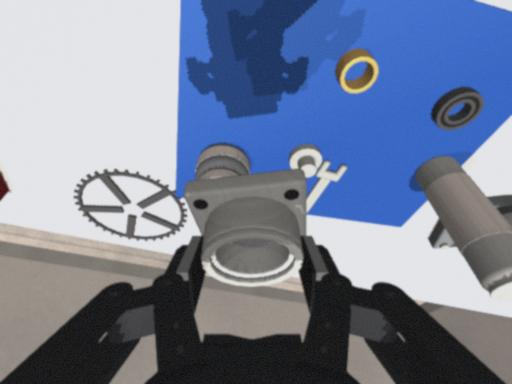

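The housing is held upright (tilt ≤1°, yaw 27.8°), with its flange at (245,190) in the picture. Next: carry it past the spray can, on the robot's side of the press.

>>> play_rows:
  commands:
    - [[1,-0.1,0.1,-0.12,0],[1,-0.25,0.3,-0.25,0],[1,-0.4,0.5,-0.25,0],[1,-0.4,0.7,-0.25,0],[1,-0.4,0.9,-0.25,0],[1,-0.4,0.95,-0.25,0],[1,-0.4,0.95,-0.25,0]]

```text
clock: 22.13
tcp_pos: [0.5014, -0.111, 0.3028]
orientation: [-0.5, 2.638, 0.15]
contact_force: [-0.6, 0.7, -1.9]
grip_width: 0.0522
gripper_force: 48.6
```

>>> play_rows:
  commands:
    - [[1,-0.1,0.2,0,0],[1,-0.1,0.4,0,0],[1,-0.1,0.6,0.05,0],[1,-0.1,0.8,0.05,0],[1,-0.1,0.93,0.05,0],[1,-0.1,0.93,0.05,0],[1,-0.1,0.93,0.05,0]]

```text
clock: 22.72
tcp_pos: [0.4565, 0.0642, 0.3075]
orientation: [-0.493, 2.636, 0.144]
contact_force: [-0.2, 0.1, -2.1]
grip_width: 0.0521
gripper_force: 48.6
```

```bash
python3 s.py; python3 hand.py housing -.0203 28.3;  python3 go.py .48 .11 .13;  python3 go.py .624 .186 .11
```

```text
t 22.72 q [ 0.757 -0.192 -0.812  2.202 -0.472  0.673  2.177] tcp [0.4565 0.0642 0.3075] r 0.461
lean 26.81 az 23.6 x [-0.834 -0.318 -0.451] y [-0.366  0.931  0.019] z [ 0.413  0.181 -0.892] F [-0.2  0.1 -2.1] w 0.0521 48.6
0.6 [184. 169. 307. 286.] 11459
offset [-0.0033 -0.0008 -0.0038] expected [-0.0079 -0.0034] rpy [-0.7  0.6 27.9] iou 0.9805289911260446
tcp [0.4579 0.0622 0.3084] target [0.48 0.11 0.13] units [0.236 0.164 0.884] F [ 0.1  0.8 -2.1]
tcp [0.4579 0.0622 0.3084] target [0.624 0.186 0.11 ] units [-0.439  0.256  1.341] F [ 0.1  0.8 -2.1]
```

>>> play_rows:
  commands:
    - [[1,0.05,0.04,0.2,0],[1,0.1,0.08,0.4,0],[1,0.15,0.12,0.6,0],[1,0.24,0.16,0.8,0],[1,0.24,0.16,0.88,0],[1,0.24,0.16,0.88,0],[1,0.24,0.16,0.88,0]]

```text
clock: 23.45
tcp_pos: [0.4799, 0.1026, 0.1394]
orientation: [-0.479, 2.638, 0.133]
contact_force: [0.1, -1.4, -2.0]
grip_width: 0.0524
gripper_force: 48.6
```

>>> play_rows:
  commands:
    - [[1,-0.1,0.01,0.07,0],[1,-0.25,0.03,0.16,0],[1,-0.4,0.05,0.27,0],[1,-0.53,0.07,0.36,0],[1,-0.6,0.08,0.4,0],[1,-0.6,0.08,0.4,0],[1,-0.6,0.08,0.4,0]]

```text
clock: 24.03
tcp_pos: [0.6085, 0.1689, 0.1232]
orientation: [-0.48, 2.637, 0.132]
contact_force: [-0.9, -0.1, -3.2]
grip_width: 0.052
gripper_force: 48.7
```

```bash
python3 s.py; python3 hand.py housing -.0203 28.3;  python3 go.py .6215 .185 .105; python3 - <<'E'
from h import *
o=get_obs(); print(np.round(o["tcp_pos"],4))
f=viewer.grab_frame("wrist"); im=f["pixels"][...,::-1].copy()
a=cv2.resize(im[60:320,100:400],None,fx=1.6,fy=1.6,interpolation=cv2.INTER_CUBIC)
g=viewer.grab_frame("side"); b=cv2.resize(g["pixels"][130:250,140:290,::-1],None,fx=2.1,fy=2.1,interpolation=cv2.INTER_CUBIC)
h=max(a.shape[0],b.shape[0]); c=np.zeros((h,a.shape[1]+b.shape[1],3),np.uint8); c[:a.shape[0],:a.shape[1]]=a; c[:b.shape[0],a.shape[1]:]=b
cv2.imwrite("pics/hov.png",c); print(c.shape)
E
```

```text
t 24.03 q [ 0.108  0.429 -0.568  2.093  0.829  0.293  0.812] tcp [0.6085 0.1689 0.1232] r 0.631
lean 26.82 az 22.2 x [-0.836 -0.312 -0.451] y [-0.355  0.935  0.012] z [ 0.418  0.171 -0.892] F [-0.9 -0.1 -3.2] w 0.052 48.7
0.84 [184. 169. 305. 287.] 11467
offset [-0.0043 -0.0009 -0.0034] expected [-0.0079 -0.0032] rpy [ 0.6  1.2 28.2] iou 0.979073756432247
tcp [0.6071 0.1681 0.1239] target [0.6215 0.185  0.105 ] units [-0.044  0.052  0.129] F [-0.5  0.3 -1.8]
[0.6071 0.1681 0.1239]
(416, 795, 3)
```

View pics/hov.png

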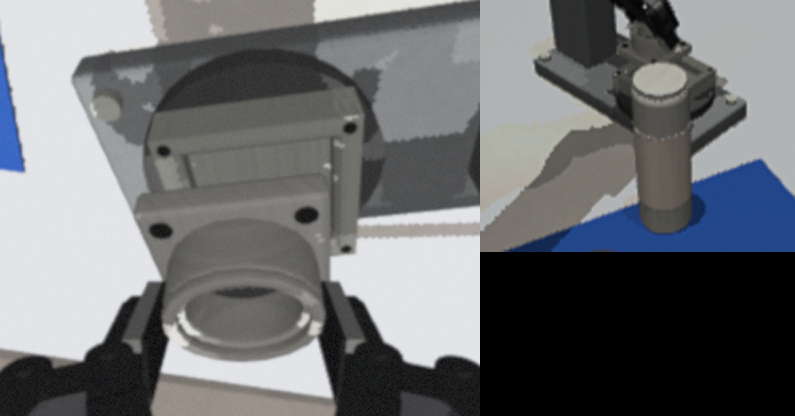

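The crop shows the held housing just short of the nest. The nest's near rim corners with their holes are at about (165,150) and (350,128), the foot corner at about (78,62). I'll fit the press's edges in this same camera to get the offset relative to the housing.

```bash
cat > nest.py <<'E'
from h import *
from scipy.optimize import minimize
def seg(a,b,n=60): t=np.linspace(0,1,n)[:,None]; return (np.array(a)*(1-t)+np.array(b)*t)/1000
E=np.vstack([seg((-85,60,25),(60,60,25)),seg((-85,60,25),(-85,-10,25)),seg((-45,45,62),(45,45,62)),seg((-45,45,40),(-45,45,62),20),seg((45,45,40),(45,45,62),20),
 seg((45,45,62),(45,-45,62)),seg((-45,45,62),(-45,25,62),20),seg((-33.5,33.5,62),(33.5,33.5,62)),seg((-45,45,40),(45,45,40))])
def fit(x0=(.616,.183,2.064),show=None,mask=None):
    o=get_obs(); f=viewer.grab_frame("wrist"); im=f["pixels"]; g=cv2.GaussianBlur(im,(3,3),0)
    ed=np.max([cv2.Canny(g[...,c],25,70) for c in range(3)],axis=0)
    if mask is not None:
        for q in viewer.trace(f,mask)[:1]: ed[cv2.dilate(q["pixels"].astype(np.uint8),np.ones((7,7)))>0]=0
    D=cv2.distanceTransform((ed==0).astype(np.uint8),cv2.DIST_L2,5)
    def e(p,c):
        uv=proj(f,place(E,*p[:3]),o).astype(np.float32)
        d=cv2.remap(D,uv[:,0].reshape(-1,1).copy(),uv[:,1].reshape(-1,1).copy(),cv2.INTER_LINEAR,borderValue=20)
        return np.mean(np.minimum(d,c)**2)
    p=np.array(x0)
    for c in(15,8,4):
        s=np.array([p]*4); s[1,0]+=.005; s[2,1]+=.005; s[3,2]+=.04
        r_=minimize(e,p,args=(c,),method="Nelder-Mead",options=dict(initial_simplex=s)); p=r_.x
    print("press from wrist",p[:2].round(4),"yaw",np.degrees(p[2]).round(2),"cost",round(r_.fun,2))
    if show:
        v=im[...,::-1].copy(); v=cv2.resize(v,None,fx=2,fy=2,interpolation=cv2.INTER_CUBIC)
        for u in proj(f,place(E,*p),o)*2: cv2.circle(v,tuple(np.round(u).astype(int)),0,(0,255,0),-1)
        cv2.imwrite(show,v[100:640,150:850])
    return p,f,o
if __name__=="__main__": fit(show="pics/nest.png",mask="housing")
E
python3 nest.py; python3 hand.py housing -.0203 28.3
```

```text
press from wrist [0.6151 0.1846] yaw 118.97 cost 4.8
0.95 [184. 169. 308. 286.] 11565
offset [-0.005  -0.0015 -0.0028] expected [-0.008  -0.0032] rpy [-0.6  2.2 28.4] iou 0.9827689158065341
```

View pics/nest.png

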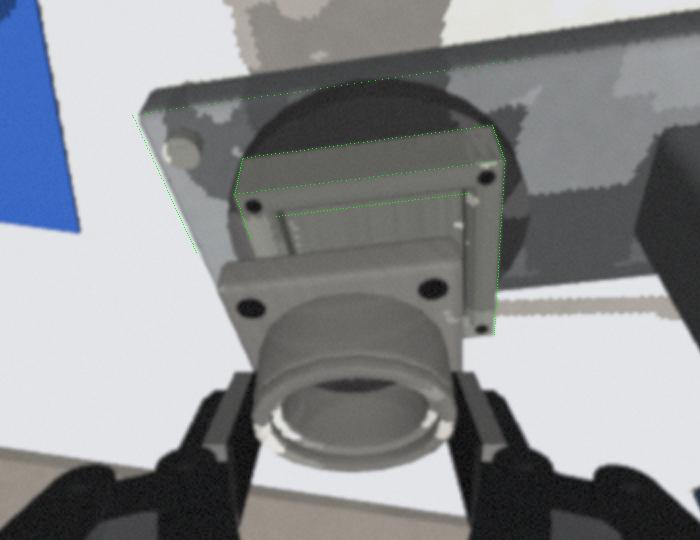

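The overlay lies on all the nest and foot edges: press at (0.6151, 0.1846), yaw 119.0°. Now over the pocket.

```bash
python3 go.py .6196 .1859 .105; python3 go.py .6196 .1859 .085
```

```text
tcp [0.6079 0.1696 0.1253] target [0.6196 0.1859 0.105 ] units [-0.028  0.054  0.129] F [ 0.1  0.1 -2.2]
tcp [0.6079 0.1696 0.1253] target [0.6196 0.1859 0.085 ] units [0.017 0.053 0.218] F [ 0.1  0.1 -2.2]
```

>>> play_rows:
  commands:
    - [[1,-0.015,0.03,0.06,0],[1,-0.028,0.054,0.129,0],[1,-0.028,0.054,0.129,0],[1,-0.005,0.054,0.17,0],[1,0.017,0.053,0.218,0],[1,0.017,0.053,0.218,0],[1,0.017,0.053,0.218,0]]

```text
clock: 25.12
tcp_pos: [0.6191, 0.186, 0.0847]
orientation: [-0.483, 2.635, 0.131]
contact_force: [-0.1, 0.4, -1.9]
grip_width: 0.0518
gripper_force: 48.7
```

```bash
python3 s.py; python3 -c "
from nest import *
fit(mask='housing')"; python3 hand.py housing -.0203 28.3; python3 go.py .6196 .1859 .085
```

```text
t 25.12 q [-0.049  0.49  -0.415  2.088  0.996  0.221  0.619] tcp [0.6191 0.186  0.0847] r 0.646
lean 26.91 az 22.2 x [-0.835 -0.314 -0.452] y [-0.357  0.934  0.011] z [ 0.419  0.171 -0.892] F [-0.1  0.4 -1.9] w 0.0518 48.7
press from wrist [0.6151 0.1846] yaw 118.87 cost 3.88
0.68 [184. 170. 305. 288.] 11555
offset [-0.0034 -0.0007 -0.0035] expected [-0.008  -0.0033] rpy [-0.2 -0.5 28.5] iou 0.9811078816891776
tcp [0.62   0.1862 0.0856] target [0.6196 0.1859 0.085 ] units [ 0.004 -0.001  0.001] F [ 0.3  1.  -2.2]
```

>>> play_rows:
  commands:
    - [[1,0.007,0,0.013,0],[1,0.013,0,0.027,0],[1,0.02,0,0.04,0],[1,0.025,0,0.05,0],[1,0.025,0,0.05,0]]

```text
clock: 25.78
tcp_pos: [0.6207, 0.1868, 0.074]
orientation: [-0.483, 2.632, 0.132]
contact_force: [3.5, 0.6, -1.5]
grip_width: 0.0522
gripper_force: 48.9
```

```bash
python3 s.py
```

```text
t 25.78 q [-0.076  0.506 -0.384  2.092  1.081  0.198  0.533] tcp [0.6207 0.1868 0.074 ] r 0.648
lean 27.07 az 22.2 x [-0.834 -0.314 -0.455] y [-0.358  0.934  0.011] z [ 0.421  0.172 -0.89 ] F [ 3.5  0.6 -1.5] w 0.0522 48.9
```

>>> play_rows:
  commands:
    - [[1,0.007,0,0.013,0],[1,0.007,0,0.013,0],[1,0.011,0,0.02,0],[1,0.011,0,0.02,0]]

```text
clock: 26.12
tcp_pos: [0.6208, 0.1868, 0.0698]
orientation: [-0.483, 2.632, 0.132]
contact_force: [5.5, 1.3, -0.2]
grip_width: 0.0524
gripper_force: 49.0
```

```bash
python3 s.py; python3 hand.py housing -.0203 28.3
```

```text
t 26.12 q [-0.081  0.513 -0.378  2.094  1.124  0.193  0.49 ] tcp [0.6208 0.1868 0.0698] r 0.648
lean 27.1 az 22.2 x [-0.833 -0.313 -0.455] y [-0.357  0.934  0.012] z [ 0.422  0.172 -0.89 ] F [ 5.5  1.3 -0.2] w 0.0524 49.0
0.69 [ 88.  49. 509. 368.] 61551
offset [-0.1169 -0.0204  0.0551] expected [-0.008  -0.0033] rpy [28.1 62.  61. ] iou 0.687801697656632
```

>>> play_rows:
  commands:
    - [[1,-0.006,0,0.003,0],[1,-0.003,0,0.009,0],[1,0.001,0,0.016,0],[1,0.001,0,0.016,0]]

```text
clock: 26.6
tcp_pos: [0.6212, 0.1868, 0.0682]
orientation: [-0.481, 2.631, 0.131]
contact_force: [-8.7, -5.3, 22.8]
grip_width: 0.052
gripper_force: 51.3
```

```bash
python3 s.py
```

```text
t 26.6 q [-0.081  0.517 -0.378  2.094  1.149  0.193  0.464] tcp [0.6212 0.1868 0.0682] r 0.649
lean 27.14 az 22.1 x [-0.833 -0.312 -0.456] y [-0.356  0.934  0.011] z [ 0.423  0.172 -0.89 ] F [-8.7 -5.3 22.8] w 0.052 51.3
```

>>> play_rows:
  commands:
    - [[1,0,0,-0.005,0],[1,0,0,-0.005,0],[0.3,0,0,-0.005,0],[-0.3,0,0,-0.005,0],[-1,0,0,-0.005,0],[-1,0,0,-0.01,0],[-1,0,0,-0.05,0],[-1,0,0,-0.2,0],[-1,0,0,-0.4,0],[-1,0,0,-0.6,0],[-1,0,0,-0.8,0],[-1,0,0,-0.8,0]]

```text
clock: 27.6
tcp_pos: [0.5537, 0.1572, 0.2136]
orientation: [-0.476, 2.63, 0.129]
contact_force: [1.5, -0.5, -0.4]
grip_width: 0.0849
gripper_force: 0.0
```

```bash
python3 s.py; python3 - <<'E'
from h import *
import w
from nest import fit
f=w.f
w.meas("housing",.048)
E
python3 nest.py;  python3 go.py .4768 -.2085 .40 g
```

```text
t 27.6 q [ 0.448  0.249 -0.927  2.128  0.537  0.431  1.071] tcp [0.5537 0.1572 0.2136] r 0.576
lean 27.24 az 21.7 x [-0.834 -0.309 -0.458] y [-0.353  0.936  0.01 ] z [ 0.425  0.17  -0.889] F [ 1.5 -0.5 -0.4] w 0.0849 0.0
housing 0.93 [224. 136. 284. 195.] [0.621  0.1889] yaw 27.9 iou 0.847
press from wrist [0.6248 0.1904] yaw 119.03 cost 2.61
tcp [0.553  0.1588 0.2075] target [ 0.4848 -0.2053  0.3831] units [ 0.459 -1.569 -1.236] F [-0.   0.2  0. ]
```

View pics/nest.png

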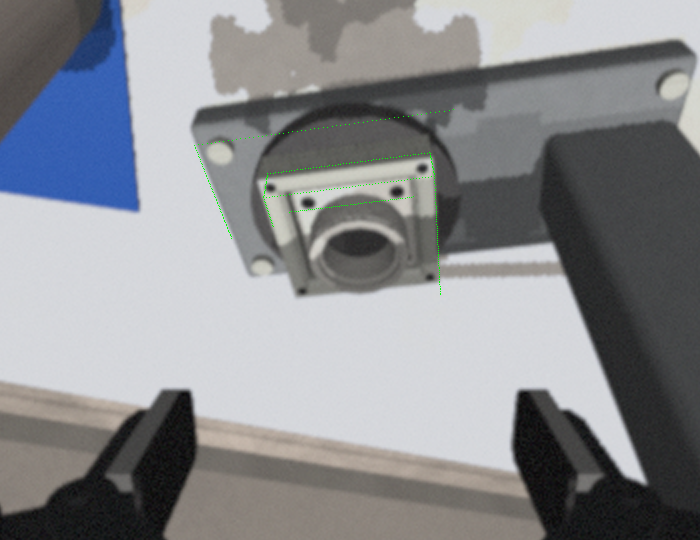

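The housing lies flat in the pocket, with its flange inside the walls. (The edge fit slipped this time, so I keep the earlier pocket estimate.) Next, the bush.

>>> play_rows:
  commands:
    - [[-1,0.08,-0.1,-0.22,0],[-1,0.16,-0.3,-0.45,0],[-1,0.25,-0.5,-0.66,0],[-1,0.25,-0.65,-0.66,0],[-1,0.25,-0.65,-0.66,0],[-1,0.25,-0.65,-0.66,0]]

```text
clock: 28.3
tcp_pos: [0.5085, 0.0347, 0.2839]
orientation: [-0.483, 2.641, 0.133]
contact_force: [-0.0, -0.5, -0.3]
grip_width: 0.0854
gripper_force: 0.0
```

>>> play_rows:
  commands:
    - [[-1,0.1,-0.2,0.05,0],[-1,0.2,-0.4,0.1,0],[-1,0.4,-0.6,0.25,0],[-1,0.6,-0.8,0.42,0],[-1,0.75,-0.9,0.52,0],[-1,0.81,-0.94,0.58,0],[-1,0.81,-0.94,0.58,0],[-1,0.81,-0.94,0.58,0]]

```text
clock: 28.97
tcp_pos: [0.4843, -0.1739, 0.0994]
orientation: [-0.475, 2.65, 0.138]
contact_force: [-1.8, -0.3, -0.6]
grip_width: 0.0849
gripper_force: 0.0
```

```bash
python3 s.py; python3 w.py .003 bush disc;  python3 go.py .4803 -.207 .06; python3 go.py .4803 -.207 .018
```

```text
t 28.97 q [ 1.198  0.478 -0.906  2.233  0.166  0.273  2.186] tcp [ 0.4843 -0.1739  0.0994] r 0.515
lean 26.22 az 22.8 x [-0.843 -0.307 -0.441] y [-0.351  0.936  0.02 ] z [ 0.407  0.171 -0.897] F [-1.8 -0.3 -0.6] w 0.0849 0.0
bush 0.67 [180. 104. 236. 166.] [ 0.4771 -0.2085] yaw 10.3 iou 0.771
disc 0.83 [165. 213. 211. 260.] [ 0.6087 -0.1969] yaw 13.8 iou 0.923
tcp [ 0.4887 -0.1708  0.1056] target [ 0.4803 -0.207   0.06  ] units [ 0.194 -0.157  0.156] F [0.5 0.5 1. ]
tcp [ 0.4887 -0.1708  0.1056] target [ 0.4803 -0.207   0.018 ] units [ 0.288 -0.16   0.344] F [0.5 0.5 1. ]
```

>>> play_rows:
  commands:
    - [[-1,0.1,-0.1,0.06,0],[-1,0.19,-0.157,0.15,0],[-1,0.22,-0.16,0.21,0],[-1,0.25,-0.16,0.27,0],[-1,0.275,-0.16,0.32,0],[-1,0.288,-0.16,0.344,0],[-1,0.288,-0.16,0.344,0]]

```text
clock: 29.7
tcp_pos: [0.4807, -0.208, 0.0187]
orientation: [-0.484, 2.639, 0.128]
contact_force: [-0.1, 0.3, 0.3]
grip_width: 0.0858
gripper_force: 0.0
```

```bash
python3 s.py; python3 go.py .4803 -.207 .018
```

```text
t 29.7 q [ 1.211  0.688 -0.855  2.232  0.828  0.174  1.692] tcp [ 0.4807 -0.208   0.0187] r 0.524
lean 26.63 az 22.0 x [-0.837 -0.315 -0.448] y [-0.357  0.934  0.01 ] z [ 0.416  0.168 -0.894] F [-0.1  0.3  0.3] w 0.0858 0.0
tcp [ 0.4807 -0.208   0.0187] target [ 0.4803 -0.207   0.018 ] units [0.001 0.005 0.003] F [-0.1  0.3  0.3]
```

>>> play_rows:
  commands:
    - [[1,0,0,0,0],[1,0,0,0,0],[1,0,0,0,0],[1,0,0,0,0],[1,0,0,0,0],[1,0,0,0,0],[1,0,0,0,0]]
  grip_force: 35

```text
clock: 30.28
tcp_pos: [0.4804, -0.2094, 0.0199]
orientation: [-0.48, 2.64, 0.125]
contact_force: [-5.7, -0.6, 11.0]
grip_width: 0.0379
gripper_force: 33.7
```

```bash
python3 s.py
```

```text
t 30.28 q [ 1.212  0.684 -0.854  2.232  0.817  0.173  1.701] tcp [ 0.4804 -0.2094  0.0199] r 0.524
lean 26.65 az 21.7 x [-0.837 -0.313 -0.448] y [-0.354  0.935  0.008] z [ 0.417  0.166 -0.894] F [-5.7 -0.6 11. ] w 0.0379 33.7
```

>>> play_rows:
  commands:
    - [[1,-0.02,0,-0.04,0],[1,-0.07,0,-0.14,0],[1,-0.2,0.01,-0.4,0],[1,-0.35,0.01,-0.7,0],[1,-0.45,0.01,-0.89,0],[1,-0.45,0.01,-0.89,0],[1,-0.45,0.01,-0.89,0]]

```text
clock: 30.87
tcp_pos: [0.4836, -0.2088, 0.2238]
orientation: [-0.48, 2.634, 0.123]
contact_force: [0.8, -1.2, -0.9]
grip_width: 0.0383
gripper_force: 35.5
```

```bash
python3 s.py; python3 hand.py bush -.0169;python3 go.py .48 .05 .27; python3 go.py .48 .10 .16
```

```text
t 30.87 q [ 1.665  0.474 -1.404  2.089  0.273  0.613  2.105] tcp [ 0.4836 -0.2088  0.2238] r 0.527
lean 26.94 az 21.4 x [-0.835 -0.313 -0.453] y [-0.354  0.935  0.006] z [ 0.422  0.165 -0.891] F [ 0.8 -1.2 -0.9] w 0.0383 35.5
0.7 [220. 200. 290. 272.] 4212
offset [-0.0018  0.0003 -0.0023] expected [-0.008  -0.0031] rpy [0.  4.6 8.3] iou 0.9725772716709272
tcp [ 0.4803 -0.2095  0.2184] target [0.48 0.05 0.27] units [-0.519  1.216 -0.019] F [-0.9  0.5 -2.6]
tcp [ 0.4803 -0.2095  0.2184] target [0.48 0.1  0.16] units [-0.352  1.446  0.515] F [-0.9  0.5 -2.6]
```

View pics/hand_bush.png

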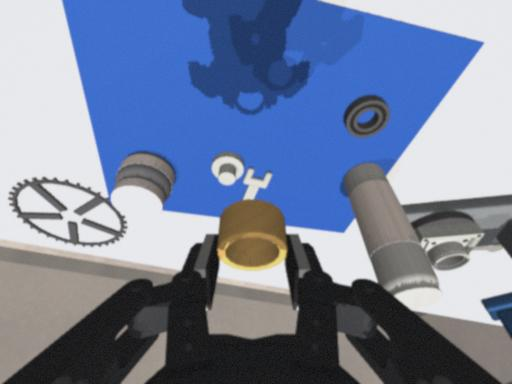

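The bush is held upright between the pads, centred at about (253,236), and the housing is visible in the nest at (447,243). Next I go back to the viewing pose beside the press and locate the boss rim.

>>> play_rows:
  commands:
    - [[1,-0.1,0.1,-0.1,0],[1,-0.25,0.3,-0.11,0],[1,-0.4,0.5,-0.11,0],[1,-0.46,0.7,-0.11,0],[1,-0.46,0.88,-0.11,0],[1,-0.46,0.88,-0.11,0],[1,-0.46,0.88,-0.11,0]]

```text
clock: 31.6
tcp_pos: [0.4839, -0.0148, 0.2787]
orientation: [-0.489, 2.645, 0.125]
contact_force: [-0.6, 0.4, -1.9]
grip_width: 0.0375
gripper_force: 35.6
```

>>> play_rows:
  commands:
    - [[1,-0.1,0.2,0.03,0],[1,-0.2,0.4,0.06,0],[1,-0.3,0.55,0.2,0],[1,-0.4,0.71,0.4,0],[1,-0.4,0.71,0.6,0],[1,-0.4,0.71,0.61,0],[1,-0.4,0.71,0.61,0],[1,-0.4,0.71,0.61,0]]

```text
clock: 32.27
tcp_pos: [0.5366, 0.1299, 0.2289]
orientation: [-0.474, 2.647, 0.127]
contact_force: [-0.4, -0.8, -0.4]
grip_width: 0.0378
gripper_force: 35.6
```

```bash
cat > boss.py <<'E'
import sys
from h import *
from scipy.optimize import minimize
# fit circles (radius, z) of a round thing in the wrist picture by edges; args x0 y0 thing_to_mask r z r z ...
x0=np.array([float(sys.argv[1]),float(sys.argv[2])]); C=np.array(sys.argv[4:],float).reshape(-1,2)
o=get_obs(); f=viewer.grab_frame("wrist"); g=cv2.GaussianBlur(f["pixels"],(3,3),0)
ed=np.max([cv2.Canny(g[...,c],20,60) for c in range(3)],axis=0)
if sys.argv[3]!="-":
    for q in viewer.trace(f,sys.argv[3])[:1]:
        if q["pixels"].sum()<15000: ed[cv2.dilate(q["pixels"].astype(np.uint8),np.ones((7,7)))>0]=0; print("masked",np.round(q["rect"]))
D=cv2.distanceTransform((ed==0).astype(np.uint8),cv2.DIST_L2,5)
a=np.linspace(0,2*np.pi,120,endpoint=False)
P=np.vstack([np.c_[r*np.cos(a),r*np.sin(a),0*a+z] for r,z in C])
def e(p,c):
    uv=proj(f,P+[p[0],p[1],0],o).astype(np.float32)
    d=cv2.remap(D,uv[:,:1].copy(),uv[:,1:].copy(),cv2.INTER_LINEAR,borderValue=20); return np.mean(np.minimum(d,c)**2)
g0=[(e(x0+[i,j],5),i,j) for i in np.arange(-.01,.0101,.001) for j in np.arange(-.01,.0101,.001)]; g0.sort()
for _,i,j in g0[:1]:
    p=x0+[i,j]; s=minimize(e,p,args=(4,),method="Nelder-Mead",options=dict(initial_simplex=[p,p+[.001,0],p+[0,.001]])); print("centre",s.x.round(4),"cost",round(s.fun,2))
print("2nd",[(round(c,2),(x0+[i,j]).round(3).tolist()) for c,i,j in g0[:8:2]])
print("rows",proj(f,[[*s.x,.084]],o).round(1))
E
python3 s.py; python3 boss.py .6145 .184 bush .027 .084 .022 .084; python3 hand.py bush -.0169; python3 go.py .575 .169 .16; python3 go.py .61 .183 .13
```

```text
t 32.27 q [ 0.69   0.227 -1.12   2.138  0.45   0.475  1.195] tcp [0.5366 0.1299 0.2289] r 0.552
lean 26.32 az 21.8 x [-0.842 -0.308 -0.443] y [-0.35   0.937  0.012] z [ 0.412  0.165 -0.896] F [-0.4 -0.8 -0.4] w 0.0378 35.6
masked [219. 199. 289. 272.]
centre [0.6068 0.1875] cost 2.88
2nd [(np.float32(2.99), [0.606, 0.188]), (np.float32(3.03), [0.606, 0.188]), (np.float32(3.09), [0.608, 0.188]), (np.float32(3.17), [0.606, 0.189])]
rows [[274.5 183. ]]
0.76 [217. 199. 286. 274.] 4245
offset [-0.0021  0.     -0.0021] expected [-0.0078 -0.0032] rpy [-0.9  5.1  7.2] iou 0.9770567786790266
tcp [0.5362 0.1302 0.2313] target [0.575 0.169 0.16 ] units [-0.065  0.11   0.431] F [ 0.2 -0.4 -1.5]
tcp [0.5362 0.1302 0.2313] target [0.61  0.183 0.13 ] units [-0.167  0.112  0.649] F [ 0.2 -0.4 -1.5]
```

```bash
cat > seat.py <<'E'
import sys,pickle
from h import *
from scipy.optimize import minimize
# silhouette of the seated housing (+ optionally the bush in it), pixels of held part ignored
o=get_obs(); f=viewer.grab_frame("wrist")
q=viewer.trace(f,"housing"); m0=q[0]["pixels"]; ign=np.zeros_like(m0)
for t in sys.argv[1:]:
    L=viewer.trace(f,t)
    if L and L[0]["pixels"].sum()<15000: ign|=cv2.dilate(L[0]["pixels"].astype(np.uint8),np.ones((5,5)))>0
pickle.dump((o,f,m0,ign),open("seat.pkl","wb"))
fl=np.array([[x,y,.060] for x in(-.032,.032) for y in(-.032,.032)]); bs=cyl(.027,.060,.084)
def e(p,ig=ign):
    m=np.zeros((384,512),np.uint8)
    for S in(fl,bs): cv2.fillConvexPoly(m,np.round(hull(f,place(S,*p),o)*16).astype(np.int32),1,shift=4)
    m=(m>0)&~ig; k=m0&~ig; return -(m&k).sum()/(m|k).sum()
p=np.array([.6145,.184,np.radians(28.5)])
s=minimize(e,p,method="Nelder-Mead",options=dict(initial_simplex=[p,p+[.005,0,0],p+[0,.005,0],p+[0,0,.1]]))
print("score",round(float(q[0]["score"]),2),np.round(q[0]["rect"]),"ign",ign.sum(),"housing",s.x[:2].round(4),np.degrees(s.x[2]).round(1),"iou",-round(s.fun,3),"at prior",-round(e(p),3))
E
python3 seat.py bush; python3 boss.py .6145 .184 - .027 .084 .022 .084; python3 s.py
```

```text
score 0.75 [238. 150. 294. 200.] ign 4771 housing [0.6134 0.184 ] 28.7 iou 0.94 at prior 0.92
centre [0.6138 0.1853] cost 1.45
2nd [(np.float32(1.48), [0.614, 0.185]), (np.float32(1.54), [0.614, 0.185]), (np.float32(1.63), [0.614, 0.184]), (np.float32(1.66), [0.612, 0.189])]
rows [[272.  183.8]]
t 32.72 q [ 0.701  0.22  -1.127  2.136  0.44   0.477  1.205] tcp [0.5374 0.1285 0.2328] r 0.553
lean 26.56 az 21.3 x [-0.84  -0.307 -0.447] y [-0.347  0.938  0.009] z [ 0.416  0.163 -0.894] F [-0.3 -0.5 -1.3] w 0.0377 35.7
```

```bash
python3 - <<'E'
from h import *
import pickle
from scipy.optimize import minimize
o,f,m0,ign=pickle.load(open("seat.pkl","rb")); m=cv2.erode(ign.astype(np.uint8),np.ones((5,5)))>0
p=np.array(o["tcp_pos"]); M=R.from_rotvec(o["orientation"]).as_matrix(); c=M[:,1]*[1,1,0]; c/=np.linalg.norm(c)
S=cyl(.02,0,.024)-[0,0,.012]
def e(v,pt,dz):
    rot=R.from_rotvec(c*np.radians(pt)).as_matrix(); k=np.zeros((384,512),np.uint8)
    cv2.fillConvexPoly(k,np.round(hull(f,S@rot.T+p+[v[0],v[1],dz+.012],o)*16).astype(np.int32),1,shift=4); return -((k>0)&m).sum()/((k>0)|m).sum()
for dz in(-.0155,-.0169,-.019):
  for pt in(-6,-3,0,3,6):
    s=minimize(e,[-.004,-.001],args=(pt,dz),method="Nelder-Mead",options=dict(initial_simplex=[[-.004,-.001],[0,-.001],[-.004,.003]])); print(dz,pt,s.x.round(4),round(-s.fun,4))
E
python3 go.py .59 .1755 .14
```

```text
-0.0155 -6 [-0.0032 -0.0003] 0.8808
-0.0155 -3 [-0.0035 -0.0004] 0.8897
-0.0155 0 [-0.0038 -0.0005] 0.9004
-0.0155 3 [-0.0039 -0.001 ] 0.9124
-0.0155 6 [-0.0047 -0.001 ] 0.9266
-0.0169 -6 [-0.0025 -0.0001] 0.8994
-0.0169 -3 [-0.0022 -0.0001] 0.9125
-0.0169 0 [-0.0025 -0.0002] 0.9248
-0.0169 3 [-0.0026 -0.0001] 0.9363
-0.0169 6 [-0.0033 -0.0001] 0.9484
-0.019 -6 [-0.0007  0.0006] 0.9262
-0.019 -3 [-0.0004  0.0007] 0.9389
-0.019 0 [-0.0005  0.0006] 0.9522
-0.019 3 [-0.0008  0.0005] 0.9659
-0.019 6 [-0.001   0.0004] 0.975
tcp [0.5374 0.1285 0.2328] target [0.59   0.1755 0.14  ] units [-0.086  0.125  0.563] F [-0.3 -0.5 -1.3]
```

>>> play_rows:
  commands:
    - [[1,0,0.05,0.15,0],[1,-0.01,0.1,0.35,0],[1,-0.013,0.116,0.5,0],[1,-0.013,0.116,0.58,0],[1,-0.013,0.116,0.582,0],[1,-0.013,0.116,0.582,0],[1,-0.06,0.118,0.64,0],[1,-0.11,0.12,0.7,0],[1,-0.152,0.122,0.752,0],[1,-0.152,0.122,0.752,0],[1,-0.152,0.122,0.752,0],[1,-0.152,0.122,0.752,0]]

```text
clock: 33.72
tcp_pos: [0.6164, 0.1869, 0.1127]
orientation: [-0.474, 2.642, 0.125]
contact_force: [0.1, 0.2, -0.9]
grip_width: 0.0379
gripper_force: 35.8
```

```bash
python3 s.py;  python3 go.py .6171 .1851 .101; python3 go.py .6171 .1851 .097
```

```text
t 33.72 q [ 0.139  0.486 -0.657  2.065  1.002  0.352  0.637] tcp [0.6164 0.1869 0.1127] r 0.644
lean 26.58 az 21.6 x [-0.839 -0.309 -0.447] y [-0.35   0.937  0.009] z [ 0.416  0.164 -0.894] F [ 0.1  0.2 -0.9] w 0.0379 35.8
tcp [0.6164 0.1869 0.1127] target [0.6171 0.1851 0.101 ] units [ 0.026 -0.01   0.052] F [ 0.1  0.2 -0.9]
tcp [0.6164 0.1869 0.1127] target [0.6171 0.1851 0.097 ] units [ 0.035 -0.011  0.07 ] F [ 0.1  0.2 -0.9]
```

>>> play_rows:
  commands:
    - [[1,0.01,-0.01,0.02,0],[1,0.02,-0.01,0.04,0],[1,0.026,-0.01,0.052,0],[1,0.026,-0.01,0.052,0],[1,0.03,-0.01,0.06,0],[1,0.033,-0.011,0.066,0],[1,0.033,-0.011,0.066,0]]

```text
clock: 34.3
tcp_pos: [0.6172, 0.1861, 0.0971]
orientation: [-0.476, 2.642, 0.126]
contact_force: [-0.1, 0.0, -1.1]
grip_width: 0.038
gripper_force: 35.8
```

```bash
python3 s.py
```

```text
t 34.3 q [ 0.102  0.504 -0.608  2.073  1.062  0.321  0.578] tcp [0.6172 0.1861 0.0971] r 0.645
lean 26.56 az 21.7 x [-0.839 -0.31  -0.447] y [-0.351  0.936  0.01 ] z [ 0.416  0.165 -0.894] F [-0.1  0.  -1.1] w 0.038 35.8
```

>>> play_rows:
  commands:
    - [[1,0.003,0,0.006,0],[1,0.005,0,0.009,0],[1,0.005,0,0.009,0]]

```text
clock: 34.55
tcp_pos: [0.6176, 0.1863, 0.0969]
orientation: [-0.476, 2.639, 0.125]
contact_force: [-10.7, -4.3, 18.0]
grip_width: 0.0382
gripper_force: 37.9
```

```bash
python3 s.py
```

```text
t 34.55 q [ 0.097  0.503 -0.603  2.074  1.071  0.318  0.568] tcp [0.6176 0.1863 0.0969] r 0.645
lean 26.7 az 21.5 x [-0.838 -0.31  -0.449] y [-0.351  0.936  0.008] z [ 0.418  0.165 -0.893] F [-10.7  -4.3  18. ] w 0.0382 37.9
```

>>> play_rows:
  commands:
    - [[1,-0.001,0,-0.004,0],[1,-0.001,0,-0.004,0],[0.35,-0.001,0,-0.004,0],[0,-0.001,0,-0.004,0],[-0.6,-0.001,0,-0.004,0],[-1,-0.001,0,-0.004,0],[-1,0,0,-0.03,0],[-1,0,0,-0.15,0],[-1,0,0,-0.35,0],[-1,0,0,-0.55,0],[-1,0,0,-0.7,0],[-1,0,0,-0.7,0]]

```text
clock: 35.55
tcp_pos: [0.5595, 0.1622, 0.2252]
orientation: [-0.473, 2.637, 0.123]
contact_force: [1.1, 0.5, 0.1]
grip_width: 0.0854
gripper_force: 0.0
```

>>> play_rows:
  commands:
    - [[-1,0,0,0,0],[-1,0,0,0,0]]

```text
clock: 35.72
tcp_pos: [0.5589, 0.1619, 0.2199]
orientation: [-0.474, 2.643, 0.124]
contact_force: [0.4, -0.2, -0.9]
grip_width: 0.0857
gripper_force: 0.0
```

```bash
python3 s.py; cat > chk.py <<'E'
from h import *
import pickle
from scipy.optimize import minimize
o=get_obs(); f=viewer.grab_frame("wrist"); m=viewer.trace(f,"bush"); h=viewer.trace(f,"housing")
pickle.dump((o,f,m,h),open("chk.pkl","wb"))
q=m[0]; k0=q["pixels"]; print("bush",round(float(q["score"]),2),np.round(q["rect"]),k0.sum())
# outer outline, hole filled
c,_=cv2.findContours(k0.astype(np.uint8),cv2.RETR_EXTERNAL,cv2.CHAIN_APPROX_NONE); F=np.zeros((384,512),np.uint8); cv2.drawContours(F,c,-1,1,-1); F=F>0
for z0,z1 in((.084,.104),(.088,.108)):
    S=cyl(.02,z0,z1)
    def e(v):
        k=np.zeros((384,512),np.uint8); cv2.fillConvexPoly(k,np.round(hull(f,S+[v[0],v[1],0],o)*16).astype(np.int32),1,shift=4); return -((k>0)&F).sum()/((k>0)|F).sum()
    p=np.array([.6136,.1845]); s=minimize(e,p,method="Nelder-Mead",options=dict(initial_simplex=[p,p+[.004,0],p+[0,.004]])); print(z0,z1,s.x.round(4),round(-s.fun,4))
print("housing",[(round(float(a["score"]),2),np.round(a["rect"])) for a in h[:1]])
E
python3 chk.py; python3 boss.py .6136 .1845 - .02 .104 .015 .104; python3 boss.py .6136 .1845 - .027 .084
```

```text
t 35.72 q [ 0.494  0.276 -0.999  2.098  0.576  0.484  1.034] tcp [0.5589 0.1619 0.2199] r 0.582
lean 26.52 az 21.5 x [-0.84  -0.309 -0.446] y [-0.35   0.937  0.009] z [ 0.415  0.164 -0.895] F [ 0.4 -0.2 -0.9] w 0.0857 0.0
bush 0.97 [235. 155. 272. 197.] 1149
0.084 0.104 [0.6127 0.1846] 0.8902
0.088 0.108 [0.6094 0.1831] 0.8591
housing []
centre [0.6143 0.1861] cost 1.17
2nd [(np.float32(1.23), [0.615, 0.186]), (np.float32(1.31), [0.614, 0.186]), (np.float32(1.53), [0.616, 0.186]), (np.float32(1.64), [0.615, 0.188])]
rows [[251.4 172. ]]
centre [0.6209 0.1881] cost 2.52
2nd [(np.float32(2.56), [0.622, 0.188]), (np.float32(2.58), [0.621, 0.188]), (np.float32(2.62), [0.621, 0.186]), (np.float32(2.66), [0.621, 0.189])]
rows [[250.7 176.6]]
```

The bush stands in the recess: its top ring fits at z = 104 mm, (0.614, 0.186), and it touched down at exactly the expected height. Now the disc, approached with the gripper half open because the wrench is close to it.

>>> play_rows:
  commands:
    - [[-1,0.1,-0.1,-0.2,0],[-1,0.2,-0.3,-0.4,0],[-1,0.32,-0.5,-0.56,0],[-1,0.32,-0.66,-0.56,0],[-1,0.32,-0.66,-0.56,0],[-1,0.32,-0.66,-0.56,0]]

```text
clock: 36.47
tcp_pos: [0.5108, 0.0329, 0.2796]
orientation: [-0.476, 2.648, 0.125]
contact_force: [-0.4, 0.1, -0.5]
grip_width: 0.0855
gripper_force: 0.0
```

>>> play_rows:
  commands:
    - [[0,0.02,-0.2,0,0],[0,0.04,-0.4,0.05,0],[0,0.08,-0.6,0.15,0],[0,0.12,-0.8,0.3,0],[0,0.15,-0.93,0.42,0],[0,0.15,-0.93,0.42,0],[0,0.15,-0.93,0.42,0],[0,0.15,-0.93,0.42,0]]

```text
clock: 37.13
tcp_pos: [0.5853, -0.1352, 0.1889]
orientation: [-0.476, 2.648, 0.126]
contact_force: [0.8, 0.9, 0.6]
grip_width: 0.0427
gripper_force: 0.0
```

```bash
python3 s.py; python3 w.py .003 disc;  python3 go.py .6116 -.1959 .07; python3 go.py .6116 -.1959 .0255
```

```text
t 37.13 q [ 1.089  0.446 -1.005  2.016  0.268  0.491  1.921] tcp [ 0.5853 -0.1352  0.1889] r 0.601
lean 26.21 az 21.8 x [-0.842 -0.31  -0.442] y [-0.35   0.937  0.011] z [ 0.41   0.164 -0.897] F [0.8 0.9 0.6] w 0.0427 0.0
disc 0.75 [158.  77. 209. 123.] [ 0.6086 -0.1971] yaw 86.2 iou 0.921
tcp [ 0.5856 -0.1348  0.1904] target [ 0.6116 -0.1959  0.07  ] units [ 0.252 -0.337  0.544] F [ 0.1 -0.3  0.9]
tcp [ 0.5856 -0.1348  0.1904] target [ 0.6116 -0.1959  0.0255] units [ 0.351 -0.339  0.743] F [ 0.1 -0.3  0.9]
```

>>> play_rows:
  commands:
    - [[0,0.1,-0.12,0.15,0],[0,0.2,-0.25,0.3,0],[0,0.25,-0.337,0.45,0],[0,0.252,-0.337,0.544,0],[0,0.252,-0.337,0.544,0],[0,0.28,-0.338,0.6,0],[0,0.31,-0.339,0.66,0],[0,0.34,-0.339,0.72,0],[0,0.351,-0.339,0.743,0],[0,0.351,-0.339,0.743,0],[0,0.351,-0.339,0.743,0]]

```text
clock: 38.15
tcp_pos: [0.6115, -0.1975, 0.0259]
orientation: [-0.475, 2.646, 0.122]
contact_force: [0.6, 0.1, -0.2]
grip_width: 0.0425
gripper_force: 0.0
```

```bash
python3 s.py;  python3 go.py .6116 -.1959 .0255
```

```text
t 38.15 q [ 0.904  0.713 -0.694  1.999  0.487  0.239  1.888] tcp [ 0.6115 -0.1975  0.0259] r 0.643
lean 26.3 az 21.4 x [-0.841 -0.31  -0.443] y [-0.35   0.937  0.008] z [ 0.413  0.161 -0.896] F [ 0.6  0.1 -0.2] w 0.0425 0.0
tcp [ 0.6115 -0.1975  0.0259] target [ 0.6116 -0.1959  0.0255] units [-0.002  0.007  0.003] F [ 0.6  0.1 -0.2]
```

>>> play_rows:
  commands:
    - [[0,0,0.007,0.001,0],[0,0,0.007,0.001,0],[1,0,0.007,0.001,0],[1,0,0.007,0.001,0],[1,0,0.007,0.001,0],[1,0,0.007,0.001,0],[1,0,0.007,0.001,0],[1,0,0.007,0.001,0]]
  grip_force: 55

```text
clock: 38.82
tcp_pos: [0.6108, -0.1969, 0.0251]
orientation: [-0.474, 2.647, 0.121]
contact_force: [-4.8, 0.2, 8.1]
grip_width: 0.0205
gripper_force: 53.4
```

```bash
python3 s.py
```

```text
t 38.82 q [ 0.902  0.712 -0.691  2.002  0.488  0.237  1.885] tcp [ 0.6108 -0.1969  0.0251] r 0.642
lean 26.25 az 21.3 x [-0.842 -0.31  -0.442] y [-0.349  0.937  0.008] z [ 0.412  0.161 -0.897] F [-4.8  0.2  8.1] w 0.0205 53.4
```

>>> play_rows:
  commands:
    - [[1,-0.02,0,-0.04,0],[1,-0.07,0,-0.14,0],[1,-0.2,0.01,-0.4,0],[1,-0.35,0.01,-0.7,0],[1,-0.45,0.01,-0.89,0],[1,-0.45,0.01,-0.89,0],[1,-0.45,0.01,-0.89,0],[1,-0.45,0.01,-0.89,0]]

```text
clock: 39.48
tcp_pos: [0.6136, -0.1963, 0.2269]
orientation: [-0.474, 2.645, 0.118]
contact_force: [-1.0, 0.0, -2.9]
grip_width: 0.0204
gripper_force: 54.3
```

```bash
python3 s.py; python3 go.py .49 .0 .29; python3 go.py .538 .13 .235; python3 - <<'E'
from h import *
import pickle
o=get_obs(); f=viewer.grab_frame("wrist"); L=viewer.trace(f,"disc"); pickle.dump((o,f,L),open("disc.pkl","wb"))
for q in L[:3]: print(round(float(q["score"]),2),np.round(q["rect"]),q["pixels"].sum())
E
```

```text
t 39.48 q [ 1.17   0.494 -1.042  1.872  0.267  0.628  2.007] tcp [ 0.6136 -0.1963  0.2269] r 0.644
lean 26.39 az 20.9 x [-0.84  -0.31  -0.444] y [-0.348  0.937  0.005] z [ 0.415  0.159 -0.896] F [-1.   0.  -2.9] w 0.0204 54.3
tcp [ 0.6136 -0.1963  0.2269] target [0.49 0.   0.29] units [ 0.075  1.137 -0.384] F [-1.   0.  -2.9]
tcp [ 0.6136 -0.1963  0.2269] target [0.538 0.13  0.235] units [-0.206  1.661  0.066] F [-1.   0.  -2.9]
0.96 [211. 190. 287. 268.] 4176
```

```bash
cat > dfit.py <<'E'
from h import *
import pickle
from scipy.optimize import minimize
o,f,L=pickle.load(open("disc.pkl","rb")); m=L[0]["pixels"]
p=np.array(o["tcp_pos"]); M=R.from_rotvec(o["orientation"]).as_matrix(); c=M[:,1]*[1,1,0]; c/=np.linalg.norm(c)
Ss=[cyl(.023,0,.012),cyl(.012,.012,.032)]
def e(v,dz=None,pt=None):
    if dz is None: dz,pt=v[2],v[3]*1000
    rot=R.from_rotvec(c*np.radians(pt)).as_matrix(); k=np.zeros((384,512),np.uint8)
    for S in Ss: cv2.fillConvexPoly(k,np.round(hull(f,(S-[0,0,.02])@rot.T+p+[v[0],v[1],dz+.02],o)*16).astype(np.int32),1,shift=4)
    return -((k>0)&m).sum()/((k>0)|m).sum()
for dz in(-.0221,-.024):
  for pt in(-4,0,4,8):
    s=minimize(e,[-.003,-.001],args=(dz,pt),method="Nelder-Mead",options=dict(initial_simplex=[[-.003,-.001],[0,-.001],[-.003,.003]])); print(dz,pt,s.x.round(4),round(-s.fun,4))
E
python3 dfit.py
```

```text
-0.0221 -4 [-0.0026 -0.0004] 0.8666
-0.0221 0 [-0.0024 -0.    ] 0.8733
-0.0221 4 [-0.0023 -0.0004] 0.8823
-0.0221 8 [-0.0023 -0.0004] 0.8906
-0.024 -4 [-0.0006  0.0007] 0.888
-0.024 0 [-0.0005  0.0006] 0.8983
-0.024 4 [-0.0003  0.0007] 0.9044
-0.024 8 [-0.0003  0.0007] 0.9025
```

>>> play_rows:
  commands:
    - [[1,0,0.1,-0.15,0],[1,0.02,0.25,-0.3,0],[1,0.06,0.45,-0.38,0],[1,0.08,0.65,-0.38,0],[1,0.08,0.85,-0.38,0],[1,0.08,1,-0.38,0],[1,0.08,1,-0.38,0],[1,0.08,1,-0.38,0]]

```text
clock: 40.25
tcp_pos: [0.496, -0.0245, 0.2849]
orientation: [-0.478, 2.652, 0.118]
contact_force: [0.4, -0.7, -2.1]
grip_width: 0.0205
gripper_force: 54.5
```

```bash
python3 s.py; python3 go.py .538 .13 .235
```

```text
t 40.25 q [ 1.507 -0.017 -1.388  2.132 -0.378  0.64   2.306] tcp [ 0.496  -0.0245  0.2849] r 0.497
lean 25.95 az 21.2 x [-0.843 -0.313 -0.438] y [-0.35   0.937  0.006] z [ 0.408  0.158 -0.899] F [ 0.4 -0.7 -2.1] w 0.0205 54.5
tcp [ 0.496  -0.0245  0.2849] target [0.538 0.13  0.235] units [-0.309  0.649  0.432] F [ 0.4 -0.7 -2.1]
```

The gripper body would come too close to the ram at the disc's height with 26° of lean. So I'll go back up for about 35°, then square the disc up again on a free patch of mat before placing it.

>>> play_rows:
  commands:
    - [[1,-0.2,0.1,-0.2,0],[1,-0.4,0.25,-0.5,0],[1,-0.6,0.4,-0.82,0],[1,-0.6,0.48,-0.82,0],[1,-0.6,0.48,-0.82,0],[1,-0.6,0.48,-0.82,0]]

```text
clock: 40.75
tcp_pos: [0.4992, 0.0762, 0.4921]
orientation: [-0.475, 2.644, 0.121]
contact_force: [1.0, 1.1, -2.4]
grip_width: 0.0204
gripper_force: 54.8
```

>>> play_rows:
  commands:
    - [[1,-0.2,0.1,-0.2,0],[1,-0.4,0.25,-0.5,0],[1,-0.6,0.4,-0.82,0],[1,-0.6,0.48,-0.82,0],[1,-0.6,0.48,-0.82,0],[1,-0.6,0.48,-0.82,0]]

```text
clock: 41.25
tcp_pos: [0.4986, 0.1766, 0.6933]
orientation: [-0.475, 2.643, 0.125]
contact_force: [-0.9, -0.2, -1.6]
grip_width: 0.0206
gripper_force: 54.8
```

>>> play_rows:
  commands:
    - [[1,-0.5,0,-1,0],[1,-0.5,0,-1,0],[1,-0.5,0,-1,0],[1,-0.5,0,-1,0],[1,-0.5,0,-1,0],[1,-0.5,0,-1,0]]

```text
clock: 41.75
tcp_pos: [0.4836, 0.1657, 0.8667]
orientation: [-0.451, 2.6, 0.113]
contact_force: [-0.4, -0.0, -2.8]
grip_width: 0.0205
gripper_force: 54.9
```

```bash
python3 s.py
```

```text
t 41.75 q [ 1.882 -0.333 -1.406  0.753 -0.717  1.913  1.903] tcp [0.4836 0.1657 0.8667] r 0.511
lean 29.07 az 19.4 x [-0.823 -0.295 -0.486] y [-0.336  0.942 -0.003] z [ 0.458  0.161 -0.874] F [-0.4 -0.  -2.8] w 0.0205 54.9
```

>>> play_rows:
  commands:
    - [[1,-0.5,0,-1,0],[1,-0.5,0,-1,0],[1,-0.5,0,-1,0],[1,-0.5,0,-1,0],[1,-0.5,0,-1,0]]

```text
clock: 42.17
tcp_pos: [0.4381, 0.1599, 0.9039]
orientation: [-0.446, 2.561, 0.121]
contact_force: [0.4, -0.7, -1.7]
grip_width: 0.0204
gripper_force: 54.9
```

>>> play_rows:
  commands:
    - [[1,-0.55,0,-1,0],[1,-0.55,0,-1,0],[1,-0.55,0,-1,0],[1,-0.55,0,-1,0],[1,-0.55,0,-1,0]]

```text
clock: 42.58
tcp_pos: [0.4001, 0.1476, 0.9383]
orientation: [-0.436, 2.519, 0.129]
contact_force: [-1.9, -0.8, -1.5]
grip_width: 0.0201
gripper_force: 54.9
```

```bash
python3 s.py
```

```text
t 42.58 q [ 1.178 -0.077 -1.406  0.644 -0.132  1.916  1.58 ] tcp [0.4001 0.1476 0.9383] r 0.426
lean 33.84 az 19.4 x [-0.782 -0.28  -0.557] y [-0.336  0.942 -0.003] z [ 0.525  0.185 -0.831] F [-1.9 -0.8 -1.5] w 0.0201 54.9
```

>>> play_rows:
  commands:
    - [[1,-0.65,0,-1,0],[1,-0.65,0,-1,0],[1,-0.65,0,-1,0],[1,-0.65,0,-1,0],[1,-0.65,0,-1,0]]

```text
clock: 43.0
tcp_pos: [0.3961, 0.1494, 0.9602]
orientation: [-0.436, 2.47, 0.139]
contact_force: [0.0, 0.7, -2.7]
grip_width: 0.0202
gripper_force: 54.9
```

```bash
python3 s.py; python3 go.py .60 -.03 .50;  python3 go.py .70 -.05 .12
```

```text
t 43.0 q [ 1.033 -0.04  -1.408  0.594 -0.013  1.915  1.523] tcp [0.3961 0.1494 0.9602] r 0.423
lean 36.62 az 19.7 x [-0.754 -0.276 -0.596] y [-0.341  0.94  -0.004] z [ 0.562  0.201 -0.803] F [ 0.   0.7 -2.7] w 0.0202 54.9
tcp [0.3961 0.1494 0.9602] target [ 0.6  -0.03  0.5 ] units [ 0.851 -1.183  2.239] F [ 0.   0.7 -2.7]
tcp [0.3961 0.1494 0.9602] target [ 0.7  -0.05  0.12] units [ 1.635 -1.441  4.025] F [ 0.   0.7 -2.7]
```

>>> play_rows:
  commands:
    - [[1,0.41,-0.36,1,0],[1,0.41,-0.36,1,0],[1,0.41,-0.36,1,0],[1,0.41,-0.36,1,0],[1,0.41,-0.36,1,0],[1,0.41,-0.36,1,0],[1,0.41,-0.36,1,0]]

```text
clock: 43.58
tcp_pos: [0.4708, 0.097, 0.7463]
orientation: [-0.43, 2.475, 0.137]
contact_force: [1.0, -0.2, -2.3]
grip_width: 0.0207
gripper_force: 55.0
```

>>> play_rows:
  commands:
    - [[1,0.41,-0.36,1,0],[1,0.41,-0.36,1,0],[1,0.41,-0.36,1,0],[1,0.41,-0.36,1,0],[1,0.41,-0.36,1,0],[1,0.41,-0.36,1,0],[1,0.41,-0.36,1,0]]

```text
clock: 44.17
tcp_pos: [0.5447, 0.0467, 0.5356]
orientation: [-0.431, 2.479, 0.141]
contact_force: [-0.8, -1.1, -2.4]
grip_width: 0.0205
gripper_force: 55.0
```

>>> play_rows:
  commands:
    - [[1,0.41,-0.36,1,0],[1,0.41,-0.36,1,0],[1,0.41,-0.36,1,0],[1,0.41,-0.36,1,0],[1,0.41,-0.36,1,0],[1,0.41,-0.36,1,0],[1,0.41,-0.36,1,0]]

```text
clock: 44.75
tcp_pos: [0.6206, -0.0032, 0.3296]
orientation: [-0.431, 2.475, 0.141]
contact_force: [-0.3, -0.4, -1.8]
grip_width: 0.0207
gripper_force: 55.0
```

```bash
python3 s.py; python3 go.py .70 -.06 .07; python3 go.py .70 -.06 .03
```

```text
t 44.75 q [ 0.781  0.122 -0.81   1.995 -0.254  0.473  2.108] tcp [ 0.6206 -0.0032  0.3296] r 0.621
lean 36.37 az 19.7 x [-0.758 -0.272 -0.593] y [-0.338  0.941 -0.   ] z [ 0.558  0.2   -0.805] F [-0.3 -0.4 -1.8] w 0.0207 55.0
tcp [ 0.6206 -0.0032  0.3296] target [ 0.7  -0.06  0.07] units [ 0.546 -0.401  1.21 ] F [-0.3 -0.4 -1.8]
tcp [ 0.6206 -0.0032  0.3296] target [ 0.7  -0.06  0.03] units [ 0.665 -0.401  1.371] F [-0.3 -0.4 -1.8]
```

>>> play_rows:
  commands:
    - [[1,0.45,-0.35,1,0],[1,0.45,-0.35,1,0],[1,0.45,-0.35,1,0],[1,0.45,-0.35,1,0],[1,0.45,-0.35,1,0],[1,0.45,-0.35,1,0],[1,0.45,-0.35,1,0]]

```text
clock: 45.33
tcp_pos: [0.6797, -0.0492, 0.1461]
orientation: [-0.438, 2.487, 0.126]
contact_force: [0.5, 0.2, -1.9]
grip_width: 0.0208
gripper_force: 55.0
```

```bash
python3 s.py; python3 go.py .70 -.06 .042; python3 go.py .70 -.06 .03
```

```text
t 45.33 q [ 0.715  0.528 -0.775  2.025  0.643  0.173  1.436] tcp [ 0.6797 -0.0492  0.1461] r 0.681
lean 35.58 az 18.9 x [-0.763 -0.281 -0.582] y [-0.339  0.941 -0.011] z [ 0.55   0.189 -0.813] F [ 0.5  0.2 -1.9] w 0.0208 55.0
tcp [ 0.6797 -0.0492  0.1461] target [ 0.7   -0.06   0.042] units [ 0.241 -0.08   0.469] F [ 0.5  0.2 -1.9]
tcp [ 0.6797 -0.0492  0.1461] target [ 0.7  -0.06  0.03] units [ 0.276 -0.079  0.518] F [ 0.5  0.2 -1.9]
```

>>> play_rows:
  commands:
    - [[1,-0.1,0.03,-0.2,0],[1,-0.15,0.08,-0.4,0],[1,-0.2,0.15,-0.6,0],[1,-0.26,0.22,-0.8,0],[1,-0.26,0.22,-0.95,0],[1,-0.26,0.22,-0.95,0],[1,-0.26,0.22,-0.95,0]]

```text
clock: 45.92
tcp_pos: [0.5995, -0.0289, 0.3332]
orientation: [-0.44, 2.485, 0.121]
contact_force: [0.4, 0.2, -3.1]
grip_width: 0.0201
gripper_force: 55.1
```

```bash
python3 s.py; python3 go.py .52 .10 .31
```

```text
t 45.92 q [ 1.34   0.234 -1.397  1.999  0.067  0.507  1.892] tcp [ 0.5995 -0.0289  0.3332] r 0.6
lean 35.63 az 18.6 x [-0.762 -0.283 -0.582] y [-0.339  0.941 -0.015] z [ 0.552  0.186 -0.813] F [ 0.4  0.2 -3.1] w 0.0201 55.1
tcp [ 0.5995 -0.0289  0.3332] target [0.52 0.1  0.31] units [ 0.188  0.743 -0.006] F [ 0.4  0.2 -3.1]
```

>>> play_rows:
  commands:
    - [[1,0.05,0.15,0,0],[1,0.1,0.3,0,0],[1,0.15,0.45,0,0],[1,0.19,0.6,0,0],[1,0.19,0.74,0,0],[1,0.19,0.74,0,0],[1,0.19,0.74,0,0]]

```text
clock: 46.5
tcp_pos: [0.5178, 0.1036, 0.3059]
orientation: [-0.451, 2.487, 0.126]
contact_force: [0.8, -1.7, -1.7]
grip_width: 0.0208
gripper_force: 55.0
```

```bash
python3 s.py; python3 - <<'E'
from h import *
o=get_obs(); M=R.from_rotvec(o["orientation"]).as_matrix(); z=M[:,2]; s=np.array([.6162,.186,.1265])
for d,up in((.09,0),(.03,.0),(.0,.008),(0,0.003)):
    t=s-d*z+[0,0,up]; print(d,up,t.round(4),((t-o["tcp_pos"])@M/.2).round(3))
E
```

```text
t 46.5 q [ 1.249 -0.198 -1.328  2.193 -0.723  0.476  2.359] tcp [0.5178 0.1036 0.3059] r 0.528
lean 35.43 az 19.2 x [-0.762 -0.29  -0.579] y [-0.347  0.938 -0.013] z [ 0.547  0.191 -0.815] F [ 0.8 -1.7 -1.7] w 0.0208 55.0
0.09 0 [0.5669 0.1688 0.1998] [0.026 0.227 0.629]
0.03 0.0 [0.5998 0.1803 0.1509] [0.026 0.227 0.929]
0.0 0.008 [0.6162 0.186  0.1345] [0.002 0.227 1.046]
0 0.003 [0.6162 0.186  0.1295] [0.017 0.227 1.067]
```

>>> play_rows:
  commands:
    - [[1,0.01,0.1,0.1,0],[1,0.02,0.2,0.25,0],[1,0.026,0.227,0.4,0],[1,0.026,0.227,0.55,0],[1,0.026,0.227,0.63,0],[1,0.026,0.227,0.63,0],[1,0.026,0.227,0.63,0]]

```text
clock: 47.08
tcp_pos: [0.5432, 0.1258, 0.2439]
orientation: [-0.424, 2.496, 0.113]
contact_force: [0.0, -1.9, -1.7]
grip_width: 0.0203
gripper_force: 55.1
```

```bash
python3 s.py; python3 - <<'E'
from h import *
import pickle
o=get_obs(); f=viewer.grab_frame("wrist"); L=viewer.trace(f,"disc"); pickle.dump((o,f,L),open("disc.pkl","wb"))
print([(round(float(q["score"]),2),np.round(q["rect"])) for q in L[:2]])
M=R.from_rotvec(o["orientation"]).as_matrix(); z=M[:,2]; s=np.array([.6162,.186,.1265])
for d,up in((.03,.0),(.0,.008),(0,0.003)):
    t=s-d*z+[0,0,up]; print(d,up,t.round(4),((t-o["tcp_pos"])@M/.2).round(3))
E
python3 dfit.py
```

```text
t 47.08 q [ 0.689  0.133 -1.076  2.227  0.541  0.27   1.081] tcp [0.5432 0.1258 0.2439] r 0.558
lean 35.14 az 17.8 x [-0.77  -0.275 -0.575] y [-0.326  0.945 -0.015] z [ 0.548  0.176 -0.818] F [ 0.  -1.9 -1.7] w 0.0203 55.1
[(0.87, array([212., 184., 289., 263.]))]
0.03 0.0 [0.5998 0.1807 0.151 ] [-0.026  0.175  0.583]
0.0 0.008 [0.6162 0.186  0.1345] [-0.049  0.174  0.7  ]
0 0.003 [0.6162 0.186  0.1295] [-0.035  0.175  0.721]
-0.0221 -4 [-0.0069 -0.0013] 0.8683
-0.0221 0 [-0.0071 -0.0011] 0.8788
-0.0221 4 [-0.0078 -0.0014] 0.8901
-0.0221 8 [-0.0077 -0.0012] 0.8966
-0.024 -4 [-0.0047 -0.0004] 0.9012
-0.024 0 [-0.0047 -0.0006] 0.9121
-0.024 4 [-0.005  -0.0006] 0.92
-0.024 8 [-0.0052 -0.0006] 0.9125
```

```bash
cat > dfit2.py <<'E'
from h import *
import pickle
o,f,L=pickle.load(open("disc.pkl","rb")); m=L[0]["pixels"]
p=np.array(o["tcp_pos"]); M=R.from_rotvec(o["orientation"]).as_matrix()
Ss=[cyl(.023,0,.012),cyl(.012,.012,.032)]
P=np.array([.0011,0,-.0026])
def rect(lean,dx=0,dzt=0):
    # disc axis at angle 'lean' to the tool axis (in tool x-z plane), pivot 24 mm above underside
    a=np.radians(lean); up=np.array([-np.sin(a),0,-np.cos(a)]); ex=np.cross([0,1,0],up); B=np.c_[ex,[0,1,0],up]
    k=np.zeros((384,512),np.uint8)
    for S in Ss: cv2.fillConvexPoly(k,np.round(hull(f,((S-[0,0,.024])@B.T+P+[dx,0,dzt])@M.T+p,o)*16).astype(np.int32),1,shift=4)
    ys,xs=np.nonzero(k); return [xs.min(),ys.min(),xs.max(),ys.max()],round(((k>0)&m).sum()/((k>0)|m).sum(),3)
for l in(22,26.25,31,35.1,40): print(l,rect(l),rect(l,.003),rect(l,0,.003),rect(l,.003,.003))
print(np.round(L[0]["rect"]))
E
python3 dfit2.py
```

```text
22 ([np.int64(212), np.int64(189), np.int64(288), np.int64(271)], np.float64(0.739)) ([np.int64(212), np.int64(184), np.int64(289), np.int64(267)], np.float64(0.849)) ([np.int64(213), np.int64(188), np.int64(288), np.int64(268)], np.float64(0.795)) ([np.int64(213), np.int64(183), np.int64(288), np.int64(264)], np.float64(0.876))
26.25 ([np.int64(212), np.int64(189), np.int64(289), np.int64(270)], np.float64(0.763)) ([np.int64(212), np.int64(184), np.int64(289), np.int64(266)], np.float64(0.864)) ([np.int64(213), np.int64(187), np.int64(288), np.int64(267)], np.float64(0.819)) ([np.int64(213), np.int64(182), np.int64(288), np.int64(263)], np.float64(0.88))
31 ([np.int64(212), np.int64(189), np.int64(289), np.int64(269)], np.float64(0.783)) ([np.int64(212), np.int64(184), np.int64(289), np.int64(265)], np.float64(0.88)) ([np.int64(213), np.int64(187), np.int64(288), np.int64(266)], np.float64(0.842)) ([np.int64(212), np.int64(182), np.int64(288), np.int64(262)], np.float64(0.879))
35.1 ([np.int64(212), np.int64(189), np.int64(289), np.int64(268)], np.float64(0.799)) ([np.int64(212), np.int64(184), np.int64(289), np.int64(264)], np.float64(0.893)) ([np.int64(212), np.int64(188), np.int64(288), np.int64(265)], np.float64(0.856)) ([np.int64(212), np.int64(183), np.int64(289), np.int64(261)], np.float64(0.88))
40 ([np.int64(211), np.int64(190), np.int64(289), np.int64(267)], np.float64(0.814)) ([np.int64(211), np.int64(185), np.int64(289), np.int64(262)], np.float64(0.896)) ([np.int64(212), np.int64(189), np.int64(289), np.int64(264)], np.float64(0.867)) ([np.int64(212), np.int64(183), np.int64(289), np.int64(260)], np.float64(0.878))
[212. 184. 289. 263.]
```

>>> play_rows:
  commands:
    - [[1,-0.01,0.06,0.1,0],[1,-0.02,0.12,0.2,0],[1,-0.026,0.17,0.28,0],[1,-0.026,0.175,0.33,0],[1,-0.026,0.175,0.38,0],[1,-0.026,0.175,0.38,0]]

```text
clock: 47.68
tcp_pos: [0.5763, 0.1742, 0.1837]
orientation: [-0.427, 2.498, 0.112]
contact_force: [0.3, -0.3, -1.6]
grip_width: 0.0203
gripper_force: 55.1
```

```bash
python3 s.py
```

```text
t 47.68 q [ 0.155  0.269 -0.661  2.215  1.206  0.254  0.353] tcp [0.5763 0.1742 0.1837] r 0.602
lean 35.02 az 17.8 x [-0.771 -0.277 -0.574] y [-0.328  0.945 -0.016] z [ 0.546  0.175 -0.819] F [ 0.3 -0.3 -1.6] w 0.0203 55.1
```

```bash
python3 - <<'E'
from h import *
o=get_obs(); M=R.from_rotvec(o["orientation"]).as_matrix(); z=M[:,2]; s=np.array([.6188,.1873,.1285])
print(np.round(o["tcp_pos"],4),"down 1mm",(np.array([0,0,-.001])@M/.2).round(4))
for d,up in((.03,.0),(.0,.008),(0,0.004)):
    t=s-d*z+[0,0,up]; print(d,up,t.round(4),((t-o["tcp_pos"])@M/.2).round(3))
E
```

```text
[0.5763 0.1742 0.1837] down 1mm [0.0029 0.0001 0.0041]
0.03 0.0 [0.6024 0.182  0.1531] [-0.023 -0.003  0.203]
0.0 0.008 [0.6188 0.1873 0.1365] [-0.046 -0.004  0.321]
0 0.004 [0.6188 0.1873 0.1325] [-0.035 -0.004  0.337]
```

>>> play_rows:
  commands:
    - [[1,-0.01,0,0.1,0],[1,-0.023,0,0.2,0],[1,-0.023,0,0.2,0],[1,-0.035,0,0.26,0],[1,-0.046,-0.004,0.321,0],[1,-0.046,-0.004,0.321,0],[1,-0.046,-0.004,0.321,0]]

```text
clock: 48.27
tcp_pos: [0.6182, 0.1866, 0.1382]
orientation: [-0.426, 2.496, 0.112]
contact_force: [-0.1, -0.7, -1.2]
grip_width: 0.0204
gripper_force: 55.1
```

>>> play_rows:
  commands:
    - [[1,0,0,0,0],[1,0,0,0,0]]
  grip_force: 25

```text
clock: 48.43
tcp_pos: [0.6179, 0.1874, 0.1385]
orientation: [-0.428, 2.495, 0.112]
contact_force: [-1.1, 0.6, -1.7]
grip_width: 0.0207
gripper_force: 55.0
```

```bash
python3 s.py; python3 go.py .6188 .1873 .1315; python3 - <<'E'
from h import *
import pickle
o=get_obs(); f=viewer.grab_frame("wrist"); L=viewer.trace(f,"disc"); pickle.dump((o,f,L),open("disc.pkl","wb"))
E
python3 dfit2.py
```

```text
t 48.43 q [ 0.06   0.408 -0.572  2.16   1.562  0.271  0.033] tcp [0.6179 0.1874 0.1385] r 0.646
lean 35.17 az 17.8 x [-0.769 -0.278 -0.576] y [-0.328  0.944 -0.017] z [ 0.549  0.176 -0.817] F [-1.1  0.6 -1.7] w 0.0207 55.0
tcp [0.6179 0.1874 0.1385] target [0.6188 0.1873 0.1315] units [ 0.017 -0.001  0.031] F [-1.1  0.6 -1.7]
22 ([np.int64(212), np.int64(189), np.int64(288), np.int64(271)], np.float64(0.731)) ([np.int64(212), np.int64(184), np.int64(289), np.int64(267)], np.float64(0.835)) ([np.int64(213), np.int64(188), np.int64(288), np.int64(268)], np.float64(0.786)) ([np.int64(213), np.int64(183), np.int64(288), np.int64(264)], np.float64(0.859))
26.25 ([np.int64(212), np.int64(189), np.int64(289), np.int64(270)], np.float64(0.753)) ([np.int64(212), np.int64(184), np.int64(289), np.int64(266)], np.float64(0.847)) ([np.int64(213), np.int64(187), np.int64(288), np.int64(267)], np.float64(0.81)) ([np.int64(213), np.int64(182), np.int64(288), np.int64(263)], np.float64(0.865))
31 ([np.int64(212), np.int64(189), np.int64(289), np.int64(269)], np.float64(0.773)) ([np.int64(212), np.int
[... 208 characters left out ...]
loat64(0.866))
35.1 ([np.int64(212), np.int64(189), np.int64(289), np.int64(268)], np.float64(0.788)) ([np.int64(212), np.int64(184), np.int64(289), np.int64(264)], np.float64(0.876)) ([np.int64(212), np.int64(188), np.int64(288), np.int64(265)], np.float64(0.846)) ([np.int64(212), np.int64(183), np.int64(289), np.int64(261)], np.float64(0.868))
40 ([np.int64(211), np.int64(190), np.int64(289), np.int64(267)], np.float64(0.803)) ([np.int64(211), np.int64(185), np.int64(289), np.int64(262)], np.float64(0.892)) ([np.int64(212), np.int64(189), np.int64(289), np.int64(264)], np.float64(0.857)) ([np.int64(212), np.int64(183), np.int64(289), np.int64(260)], np.float64(0.864))
[214. 184. 288. 262.]
```

>>> play_rows:
  commands:
    - [[1,0.006,0,0.01,0],[1,0.012,0,0.02,0],[1,0.017,-0.001,0.031,0],[1,0.017,-0.001,0.031,0]]
  grip_force: 25

```text
clock: 48.87
tcp_pos: [0.6185, 0.1878, 0.1297]
orientation: [-0.43, 2.497, 0.112]
contact_force: [0.9, -1.0, -1.1]
grip_width: 0.0205
gripper_force: 55.0
```

```bash
python3 s.py
```

```text
t 48.87 q [ 0.061  0.427 -0.576  2.161  1.624  0.279 -0.024] tcp [0.6185 0.1878 0.1297] r 0.646
lean 35.06 az 17.8 x [-0.77  -0.279 -0.574] y [-0.329  0.944 -0.017] z [ 0.547  0.176 -0.819] F [ 0.9 -1.  -1.1] w 0.0205 55.0
```

>>> play_rows:
  commands:
    - [[1,0.002,0,0.003,0],[1,0.003,0,0.005,0],[1,0.003,0,0.005,0]]

```text
clock: 49.12
tcp_pos: [0.619, 0.1881, 0.1293]
orientation: [-0.43, 2.496, 0.112]
contact_force: [-1.4, -0.4, -0.8]
grip_width: 0.0202
gripper_force: 55.4
```

```bash
python3 s.py
```

```text
t 49.12 q [ 0.062  0.429 -0.577  2.161  1.632  0.28  -0.032] tcp [0.619  0.1881 0.1293] r 0.647
lean 35.12 az 17.8 x [-0.769 -0.279 -0.575] y [-0.329  0.944 -0.017] z [ 0.548  0.176 -0.818] F [-1.4 -0.4 -0.8] w 0.0202 55.4
```

>>> play_rows:
  commands:
    - [[1,0.004,-0.003,0.005,0],[1,0.006,-0.004,0.007,0],[1,0.006,-0.004,0.007,0]]

```text
clock: 49.37
tcp_pos: [0.6197, 0.1881, 0.1286]
orientation: [-0.43, 2.493, 0.114]
contact_force: [-1.6, 1.8, 4.9]
grip_width: 0.0203
gripper_force: 56.3
```

```bash
python3 s.py
```

```text
t 49.37 q [ 0.065  0.432 -0.58   2.161  1.649  0.281 -0.045] tcp [0.6197 0.1881 0.1286] r 0.648
lean 35.25 az 17.9 x [-0.768 -0.279 -0.577] y [-0.33   0.944 -0.017] z [ 0.549  0.178 -0.817] F [-1.6  1.8  4.9] w 0.0203 56.3
```

>>> play_rows:
  commands:
    - [[1,0.005,0,0.002,0],[1,0.009,0,0.004,0],[1,0.009,0,0.004,0],[1,0.009,0,0.004,0]]

```text
clock: 49.7
tcp_pos: [0.6199, 0.1883, 0.1283]
orientation: [-0.43, 2.491, 0.114]
contact_force: [-0.6, -0.1, 9.4]
grip_width: 0.0208
gripper_force: 56.8
```

```bash
python3 s.py
```

```text
t 49.7 q [ 0.068  0.434 -0.584  2.162  1.666  0.284 -0.061] tcp [0.6199 0.1883 0.1283] r 0.648
lean 35.4 az 17.9 x [-0.766 -0.279 -0.579] y [-0.33   0.944 -0.017] z [ 0.551  0.178 -0.815] F [-0.6 -0.1  9.4] w 0.0208 56.8
```

>>> play_rows:
  commands:
    - [[0.7,0,0,-0.002,0],[0.4,0,0,-0.002,0],[0,0,0,-0.002,0],[0,0,0,-0.002,0],[0,0,0,-0.01,0],[0,0,0,-0.05,0],[0,0,0,-0.15,0],[0,0,0,-0.3,0],[0,0,0,-0.45,0],[0,0,0,-0.5,0],[0,0,0,-0.5,0],[0,0,0,-0.5,0]]

```text
clock: 50.7
tcp_pos: [0.5635, 0.1684, 0.2083]
orientation: [-0.428, 2.494, 0.111]
contact_force: [-0.7, -0.9, 0.2]
grip_width: 0.0432
gripper_force: 0.0
```

>>> play_rows:
  commands:
    - [[0,0,0,0,0],[0,0,0,0,0]]

```text
clock: 50.87
tcp_pos: [0.5633, 0.1689, 0.2065]
orientation: [-0.429, 2.497, 0.112]
contact_force: [-0.0, -0.3, -0.6]
grip_width: 0.043
gripper_force: 0.0
```

```bash
python3 s.py; cat > fin.py <<'E'
from h import *
import pickle
from scipy.optimize import minimize
o=get_obs(); f=viewer.grab_frame("wrist"); L={t:viewer.trace(f,t) for t in("disc","bush","housing")}
pickle.dump((o,f,L),open("fin.pkl","wb"))
def fit(parts,m,p0,wide=False):
    def e(v):
        k=np.zeros((384,512),np.uint8); rot=R.from_euler("xy",v[2:4]).as_matrix() if len(v)>2 else np.eye(3)
        for S in parts: cv2.fillConvexPoly(k,np.round(hull(f,(S-[0,0,.104])@rot.T+[v[0],v[1],.104],o)*16).astype(np.int32),1,shift=4)
        return -((k>0)&m).sum()/((k>0)|m).sum()
    p=np.array(p0); s0=np.vstack([p]+[p+d for d in np.diag([.004,.004,.08,.08][:len(p)])])
    s=minimize(e,p,method="Nelder-Mead",options=dict(initial_simplex=s0)); return s.x,round(-s.fun,4)
for t in L: print(t,[(round(float(q["score"]),2),np.round(q["rect"]),int(q["pixels"].sum())) for q in L[t][:1]])
if L["disc"]:
    m=L["disc"][0]["pixels"]
    for dz in(0,.004): 
        D=[cyl(.023,.104,.116)+[0,0,dz],cyl(.012,.116,.136)+[0,0,dz]]; x,v=fit(D,m,[.6142,.1857]); print("disc flat dz",dz,x.round(4),v)
    D=[cyl(.023,.104,.116),cyl(.012,.116,.136)]; x,v=fit(D,m,[.6142,.1857,0.,0.]); print("disc tilt",x[:2].round(4),np.degrees(x[2:]).round(1),v)
E
python3 fin.py; python3 boss.py .6142 .1857 - .023 .116 .012 .136; python3 boss.py .6142 .1857 - .02 .104
```

```text
t 50.87 q [ 0.215  0.208 -0.711  2.221  0.975  0.255  0.576] tcp [0.5633 0.1689 0.2065] r 0.588
lean 35.04 az 17.8 x [-0.77  -0.279 -0.574] y [-0.329  0.944 -0.017] z [ 0.547  0.176 -0.819] F [-0.  -0.3 -0.6] w 0.043 0.0
disc [(0.88, array([227., 156., 277., 206.]), 1878)]
bush [(0.61, array([230., 138., 276., 162.]), 730)]
housing [(0.58, array([216., 111., 284., 162.]), 2100)]
disc flat dz 0 [0.6152 0.188 ] 0.9461
disc flat dz 0.004 [0.6109 0.1867] 0.9055
disc tilt [0.6141 0.1875] [-1.   3.4] 0.96
centre [0.6134 0.1872] cost 0.95
2nd [(np.float32(1.04), [0.613, 0.187]), (np.float32(1.15), [0.614, 0.188]), (np.float32(1.25), [0.612, 0.187]), (np.float32(1.59), [0.613, 0.189])]
rows [[253. 156.]]
centre [0.6238 0.1956] cost 1.98
2nd [(np.float32(2.0), [0.624, 0.196]), (np.float32(2.16), [0.623, 0.195]), (np.float32(2.34), [0.622, 0.196]), (np.float32(2.54), [0.623, 0.194])]
rows [[257.4 164.3]]
```

```bash
python3 - <<'E'
from h import *
import pickle
from scipy.optimize import minimize
o,f,L=pickle.load(open("fin.pkl","rb")); d=L["disc"][0]["pixels"]; b=L["bush"][0]["pixels"]
M=R.from_rotvec(o["orientation"]).as_matrix()
D=[cyl(.023,.104,.116),cyl(.012,.116,.136)]; B=[cyl(.02,.084,.104)]
def ras(S,x,y):
    k=np.zeros((384,512),np.uint8)
    for s in S: cv2.fillConvexPoly(k,np.round(hull(f,s+[x,y,0],o)*16).astype(np.int32),1,shift=4)
    return k>0
def e(v):
    kd=ras(D,*v[:2]); kb=ras(B,*v[2:])&~kd; return -((kd&d).sum()+(kb&b).sum())/((kd|d).sum()+(kb|b).sum())
p=np.array([.6152,.188,.6143,.186])
for h in(.003,-.003,.005):
    s=minimize(e,p,method="Nelder-Mead",options=dict(initial_simplex=np.vstack([p]+[p+q for q in np.diag([h]*4)]),maxiter=800)); print(s.x.round(4),round(-s.fun,4))
    p=s.x
rel=p[:2]-p[2:]; print("disc minus bush mm",(rel*1000).round(1),"radial",(rel@[.95,.31]*1000).round(1),"lateral",(rel@[-.31,.95]*1000).round(1))
for t,m in(("d",d),("b",b)): ys,xs=np.nonzero(m); print(t,[(r,xs[ys==r].min(),xs[ys==r].max()) for r in range(ys.min(),ys.max()+1,4)])
E
```

```text
[0.6157 0.1879 0.6106 0.1843] 0.9417
[0.6156 0.1879 0.6106 0.1844] 0.9435
[0.6156 0.1879 0.6106 0.1844] 0.9435
disc minus bush mm [5.  3.6] radial 5.9 lateral 1.8
d [(156, np.int64(252), np.int64(254)), (160, np.int64(238), np.int64(267)), (164, np.int64(234), np.int64(273)), (168, np.int64(231), np.int64(276)), (172, np.int64(230), np.int64(277)), (176, np.int64(229), np.int64(278)), (180, np.int64(229), np.int64(278)), (184, np.int64(230), np.int64(277)), (188, np.int64(232), np.int64(275)), (192, np.int64(238), np.int64(269)), (196, np.int64(240), np.int64(266)), (200, np.int64(240), np.int64(265)), (204, np.int64(244), np.int64(262))]
b [(138, np.int64(250), np.int64(254)), (142, np.int64(238), np.int64(265)), (146, np.int64(234), np.int64(269)), (150, np.int64(232), np.int64(271)), (154, np.int64(232), np.int64(272)), (158, np.int64(231), np.int64(273)), (162, np.int64(232), np.int64(272))]
```

>>> play_rows:
  commands:
    - [[0,0,0,0,-0.07],[0,0,0,0,-0.14],[0,0,0,0,-0.22],[0,0,0,0,-0.3],[0,0,0,0,-0.37],[0,0,0,0,-0.45],[0,0,0,0,-0.53],[0,0,0,0,-0.6],[0,0,0,0,-0.67],[0,0,0,0,-0.7],[0,0,0,0,-0.7],[0,0,0,0,-0.7]]

```text
clock: 52.17
tcp_pos: [0.5633, 0.1692, 0.2074]
orientation: [-1.687, 1.926, -0.321]
contact_force: [-0.0, -1.0, -0.3]
grip_width: 0.0427
gripper_force: 0.0
```

```bash
python3 s.py; python3 fin.py; cat > lat.py <<'E'
from h import *
import pickle
o,f,L=pickle.load(open("fin.pkl","rb"))
T=cam2w(f,o); c=T[:3,3]
# image-side extents of each part perpendicular to its projected axis
for t,P in(("disc",(.6146,.1873)),("bush",(.6142,.1857)),("housing",(.6138,.185))):
    if not L[t]: print(t,"none"); continue
    m=L[t][0]["pixels"]; z=dict(disc=.110,bush=.095,housing=.07)[t]
    a0,a1=proj(f,[[*P,z],[*P,z+.02]],o); ax=(a1-a0)/np.linalg.norm(a1-a0); n=np.array([-ax[1],ax[0]])
    ys,xs=np.nonzero(m); q=np.c_[xs,ys]@n; al=(np.c_[xs,ys]-a0)@ax
    bins=np.round(al).astype(int); mids=[]; ws=[]
    for k in range(bins.min(),bins.max()+1):
        s=q[bins==k]
        if len(s)>5: mids.append((s.min()+s.max())/2); ws.append(s.max()-s.min())
    ws=np.array(ws); mids=np.array(mids); w=ws>.93*ws.max()
    scale=np.linalg.norm(c-[*P,z])/K(f)*1000
    wdir=np.cross(np.array([0,0,1]),np.array([*P,z])-c)[:2]; wdir/=np.linalg.norm(wdir)
    if (proj(f,[[*(np.array(P)+.01*wdir),z]],o)[0]-a0)@n<0: wdir=-wdir
    print(t,"rect",np.round(L[t][0]["rect"]),"mid minus predicted px",(mids[w].mean()-a0@n).round(2),"width px",ws.max().round(1),"mm/px",scale.round(2),"n world",wdir.round(2),"est along n mm",((mids[w].mean()-a0@n)*scale+1000*np.dot(P,wdir)).round(2))
E
python3 lat.py
```

```text
t 52.17 q [ 0.388  0.248 -0.908  2.213  1.08   0.308  1.593] tcp [0.5633 0.1692 0.2074] r 0.588
lean 35.11 az 17.8 x [-0.058 -0.967 -0.247] y [-0.835  0.182 -0.519] z [ 0.547  0.176 -0.818] F [-0.  -1.  -0.3] w 0.0427 0.0
disc [(0.61, array([236., 161., 287., 207.]), 1879)]
bush [(0.79, array([262., 151., 296., 183.]), 500)]
housing [(0.9, array([252., 120., 325., 190.]), 2057)]
disc flat dz 0 [0.6155 0.1876] 0.949
disc flat dz 0.004 [0.6132 0.1859] 0.9121
disc tilt [0.6149 0.187 ] [-3.1  1.7] 0.9514
disc rect [236. 161. 287. 207.] mid minus predicted px 0.17 width px 48.1 mm/px 0.96 n world [ 0.67 -0.74] est along n mm 273.44
bush rect [262. 151. 296. 183.] mid minus predicted px 0.36 width px 37.5 mm/px 1.0 n world [ 0.67 -0.75] est along n mm 271.6
housing rect [252. 120. 325. 190.] mid minus predicted px -0.84 width px 63.0 mm/px 1.06 n world [ 0.67 -0.75] est along n mm 269.79
```

```bash
python3 -c "
from h import *
print(r.hand_in())"
```

```text
the job is handed in; nothing more can be done
None
```

The press is loaded and the job handed in at about 52 s of the allowed 72 s: housing seated in the nest pocket, bush down in its recess, and the disc on the bush, centred to roughly 1–2 mm by the last camera fits; I made no final check that the bystanders were unmoved.

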